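# Re-rack four sharpening stones in order and close the end stop

### The job

Move the four sharpening stones from the drying rack into the wooden storage tray, standing upright on end in one row from coarse to fine: black against the fixed end wall, then red, then blue, then white nearest the sliding stop. Then push the stop up snug so that the whole row is held together between wall and stop, and let go.

Things in the scene. Friction and masses are not known exactly. Their poses are not given: they have to be found in the camera images.
- stone_black_center (a point): Black sharpening stone, a rigid block standing on end: 46 mm wide (its x), 20 mm thick (its y, the direction of the row), 75 mm tall (its z), 0.1 to 0.2 kg; the +y fifth of its thickness is a pale grey-brown backing, the rest is the named colour. The point is its centre, 37.5 mm above its foot; axes as stated, z up. It starts in one of the four places of the drying rack, turned like the rack
- stone_red_center (a point): Red sharpening stone, a rigid block standing on end: 46 mm wide (its x), 20 mm thick (its y, the direction of the row), 75 mm tall (its z), 0.1 to 0.2 kg; the +y fifth of its thickness is a pale grey-brown backing, the rest is the named colour. The point is its centre, 37.5 mm above its foot; axes as stated, z up. It starts in one of the four places of the drying rack, turned like the rack
- stone_blue_center (a point): Blue sharpening stone, a rigid block standing on end: 46 mm wide (its x), 20 mm thick (its y, the direction of the row), 75 mm tall (its z), 0.1 to 0.2 kg; the +y fifth of its thickness is a pale grey-brown backing, the rest is the named colour. The point is its centre, 37.5 mm above its foot; axes as stated, z up. It starts in one of the four places of the drying rack, turned like the rack
- stone_white_center (a point): White sharpening stone, a rigid block standing on end: 46 mm wide (its x), 20 mm thick (its y, the direction of the row), 75 mm tall (its z), 0.1 to 0.2 kg; the +y fifth of its thickness is a pale grey-brown backing, the rest is the named colour. The point is its centre, 37.5 mm above its foot; axes as stated, z up. It starts in one of the four places of the drying rack, turned like the rack
- drying_rack: Drying rack, fixed: grey plastic drip tray 70 mm (x) by 156 mm (y) with five low wire hoops (to 27 mm high, within 18 mm of its centre line) that part four places along its y, 35 mm apart, at y = -52.5, -17.5, 17.5 and 52.5 mm. Origin: centre of its underside, on the worktop; the stones stand on its floor, 6 mm above the worktop; its rim is 10 mm high
- storage_tray: Storage tray, fixed: pale wooden base 80 mm (x) by 180 mm (y), floor 6 mm above the worktop, side lips to 12 mm high with 70 mm clear between them; the row runs along its y. The fixed end wall (60 mm high) stands at its -y end, inner face at y = -80 mm; the aluminium sliding end stop with the orange grip comes from its +y end. Origin: centre of the underside, on the worktop; z up. Only the stop moves
- stop_grip (a point): Centre of the orange grip of the sliding end stop: block 34 mm wide (tray x), 14 mm thick (tray y), 32 mm tall, centre 86 mm above the worktop, on the tray's centre line, 21 mm behind (tray +y of) the stop's face; below it a stem 16 mm by 8 mm. Axes as the tray's
- stop_face (a point): Middle of the stop's flat face that meets the stones (62 mm wide, from 8 to 56 mm above the worktop); axes as the tray's
- stop_slide (a joint): Travel of the sliding end stop along the tray's -y, towards the fixed wall, in m: 0 = fully open (140 mm clear between wall and face), 0.060 = 80 mm clear, which is four stones pressed together; it goes to 0.09. Starts between 0 and 0.015; slides stiffly with about 1.5 N of friction and stays where it is left
Not all that is in view belongs to the job. Leave any turquoise look-alike of the part that bears stone_white_center alone.

How it is judged:
At the end, for the whole second after the job is handed in: All four stones stand upright (tilt under 0.12 rad) at rest on the tray floor, black, red, blue, white from the fixed wall, each within 9 mm of its place in the closed row, 14 mm of the centre line and 0.25 rad of square; the stop rests at 0.053 or more (at most 7 mm of slack) (y of stone_black_center in the frame of storage_tray between -0.079 and -0.061 m and x of stone_black_center in the frame of storage_tray between -0.014 and 0.014 m and height (world z) of each of stone_black_center, stone_red_center, stone_blue_center, stone_white_center below 0.048 m and angle between each of stone_black_center, stone_red_center, stone_blue_center, stone_white_center's own z axis and vertical below 0.12 rad and angle between the y axis of each of stone_black_center, stone_red_center, stone_blue_center, stone_white_center and the y axis of storage_tray, either way round below 0.25 rad and linear speed of each of stone_black, stone_red, stone_blue, stone_white below 0.02 m/s and y of stone_red_center in the frame of storage_tray between -0.059 and -0.041 m and x of stone_red_center in the frame of storage_tray between -0.014 and 0.014 m and y of stone_blue_center in the frame of storage_tray between -0.039 and -0.021 m and x of stone_blue_center in the frame of storage_tray between -0.014 and 0.014 m and y of stone_white_center in the frame of storage_tray between -0.019 and -0.001 m and x of stone_white_center in the frame of storage_tray between -0.014 and 0.014 m and value of joint stop_slide above 0.053 m and velocity of joint stop_slide between -0.01 and 0.01 m/s); the robot touches nothing.
It also fails if it takes over 102 s, if anything falls off the work surface, if the arm or the gripper's body presses on something with over 40 N, if the wrist force passes 120 N, or if a joint passes its speed limit or range.

### The arm

A 6-joint arm with a two-finger parallel gripper is mounted at the origin on a cart in front of the work surface, level with it; the furniture and walls round the work are solid. World frame = base frame: x ahead of the robot, y to its left, z up, the work surface at z = 0. Lengths are in m, angles in rad, forces in N, time in s.
With the tool pointing down it reaches from about 0.25 to 0.725 m from the base axis. Payload 4 kg.
Tool frame: the origin (TCP) lies midway between the tips of the shut fingers; the grasp point (between the pads) lies 19 mm behind it; z points along the fingers, y is the direction in which the jaws open and shut (so a half turn about z gives the same grasp; the last joint's range is limited). The gripper opens to 85 mm and grips with 20 to 120 N. Pads are 22 mm wide; open, the fingers measure 114 mm over their backs; the gripper's body (76 mm by 85 mm) begins 54 mm behind the grasp point. The pads swing forward as they close: fully open they stand 13 mm farther back than shut.
Start: joints at [-1.184, 0.241, 0.005, 1.335, 0, 1.571], TCP at [0.189, -0.463, 0.208] pointing down, gripper open.
Joint ranges: [-2.72, 2.72], [-1.05, 1.87], [-1.09, 1.28], [-1.99, 2.15], [-1.42, 1.44], [-3.14, 3.14]. Speed limits (rad/s): [2.79, 2.79, 3.14, 3.14, 3.14, 3.14].

### API

Orientations are given as a unit quaternion [x, y, z, w].
In Python, from workcell import get_obs, camera, camera_model, job_done, masks_of gives the robot as it stands.
- The arm moves only by the tool jog_arm, never from a script. Its argument "deltas" is a list that holds one entry, the list of rows, each a list of 7 numbers: the shift along the tool's x, y, z in mm, then the turn, a rotation vector about the tool's x, y, z in degrees, then the finger opening in mm, from 0 to 85.4. A call has 1 to 5 rows; each row shifts and turns the pose as measured when the row begins, along the tool's axes as they then stand; what a row does not reach is not made up. A row lasts 1/10 s, in which the tool goes at most 50 mm and 8.59 degrees, less where a joint would pass 70% of its speed; a pose out of reach is approached as far as the arm can. A call with a gripper value outside its range is refused whole. The fingers move at their own pace and stop on an object; the grip force is fixed at half the most. Time passes only in rows, so rows that do not move let the fingers close. It gives the time, the measured TCP pose, the force and the opening at its end, in the units of the state.
- get_obs(): the state, without advancing time (a new reading comes with each control period).
- camera(name): name is "side" or "top" or "wrist"; returns the picture (480x640x3 uint8, red, green, blue); there is no depth.
- camera_model(name): a dict with "fovy" (degrees; the focal length in pixels is half the picture's height over the tangent of half this angle, whatever the lens; pixels are square), "cx", "cy" (the principal point, pixels), "pose" (4x4, takes a point from camera to world coordinates); the wrist camera has in their place "T_tool_cam" (4x4, takes a point from camera to tool coordinates, whose origin is the TCP and whose axes are the flange's). Camera axes: x right, y down, z forward; pixel columns grow to the right and rows downward; lengths in m; the calibration is good to about 2 mm. The wrist camera is an equidistant fisheye: a pixel r from the principal point sees the ray r / f radians off the axis. A picture is of the moment at which its call begins: read the wrist's pose just before it. camera_model takes no time and is no camera call.
- job_done(): hands the job in, once; it reports no verdict.
Trained networks look in the newest picture that a camera, given by its name, has taken for a name from the list of things; names that differ only in an ending like _2 or _b are one class to them, and where a whole thing is asked for, a point or a joint stands for the part that bears it (a point fixed in the world has none). Each returns a list of dicts, best first, with "conf" (0 to 1); they miss things now and then, are a little off and sometimes report something else, mostly with a low value. They report only what shows in the picture. A call takes as long as a camera call. They do not tell look-alikes from the thing itself.
- masks_of(target, camera): "pixels" (480x640 bool, what is visible of it) and "at" ([column, row] in pixels, amid what is visible of it).
The state is a dict: "clock": time; "joint_pos": joint angles; "joint_vel": joint speeds; "tau": joint torques, N m; "eef_pos": TCP position; "tool_rot": TCP orientation; "ft_force": force on the tool from outside, world axes, zero at the start; "ft_torque": the same for the moment, N m; "grip_width": finger opening in m.
Only numpy, scipy, OpenCV 4.12 (cv2) and the standard library are available. Lean on these libraries where they do the work, as an engineer would, in place of code of your own. Each camera call takes 0.05 s, during which the arm holds its last target. There are 200 camera calls.

## Working session

There is one attempt and no reset: what is moved stays moved. The work goes in short steps, Python scripts to look and compute and a tool call to move; the robot and the scene stay as the last step left them, time stands still between calls to the robot, and variables do not carry over. Pictures are saved under pics/ and viewed, about 12 in all and at most 16, crops included, and the job is handed in when it is done.

Besides the shell and the picture viewer there is one more tool, called after "Call:" as name(argument=value, ...), one argument or row to a line, values as JSON. jog_arm: Moves the arm, as the interface text tells. Its arguments: {"type":"object","properties":{"deltas":{"type":"array"}},"required":["deltas"]}

```bash
mkdir -p pics; cat > h.py <<'E'
import numpy as np,cv2
from workcell import *
def save(n,f):
    im=camera(n); cv2.imwrite('pics/'+f,im[:,:,::-1]); return im
def ray(n,u,v):
    m=camera_model(n); f=240/np.tan(np.radians(m['fovy']/2)); P=np.array(m['pose'])
    d=np.array([(u-m['cx'])/f,(v-m['cy'])/f,1]); return P[:3,3],P[:3,:3]@d
def atz(n,u,v,z):
    o,d=ray(n,u,v); return o+d*(z-o[2])/d[2]
def proj(n,p):
    m=camera_model(n); f=240/np.tan(np.radians(m['fovy']/2)); P=np.linalg.inv(np.array(m['pose']))
    c=P[:3,:3]@np.array(p)+P[:3,3]; return np.array([m['cx']+f*c[0]/c[2],m['cy']+f*c[1]/c[2]])
E
python3 - <<'E'
from h import *
a=save('top','t0.png');
for n in ['stone_black_center','stone_red_center','stone_blue_center','stone_white_center','drying_rack','storage_tray','stop_grip']:
    for d in masks_of(n,'top')[:3]:
        ys,xs=np.nonzero(d['pixels']); print(n,round(d['conf'],2),d['at'],xs.min(),xs.max(),ys.min(),ys.max(),atz('top',*d['at'],.08).round(3))
save('side','s0.png')
print(camera_model('top')); print(get_obs())
E
```

```text
stone_black_center 0.92 [336.9, 196.0] 325 341 179 216 [0.61  0.213 0.08 ]
stone_red_center 0.82 [270.6, 208.0] 261 278 189 225 [0.592 0.318 0.08 ]
stone_blue_center 0.67 [312.3, 197.8] 304 319 184 219 [0.608 0.252 0.08 ]
stone_blue_center 0.63 [335.2, 196.7] 324 341 178 216 [0.609 0.215 0.08 ]
stone_white_center 0.96 [386.8, 201.9] 370 400 185 220 [0.6   0.133 0.08 ]
stone_white_center 0.65 [291.4, 203.3] 284 299 183 220 [0.599 0.285 0.08 ]
drying_rack 0.72 [303.9, 218.6] 255 349 184 233 [0.574 0.265 0.08 ]
drying_rack 0.18 [290.5, 203.4] 284 299 183 220 [0.599 0.286 0.08 ]
storage_tray 0.78 [330.8, 299.0] 271 388 264 330 [0.447 0.225 0.08 ]
stop_grip 0.92 [285.4, 303.9] 276 299 285 321 [0.441 0.295 0.08 ]
{'fovy': 46.92161838115656, 'cx': 329.2328117911861, 'cy': 236.50439757484693, 'pose': array([[-0.01728276, -0.98392605,  0.17773812,  0.39048147],
       [-0.99965346,  0.0134739 , -0.02261449,  0.24559063],
       [ 0.01985616, -0.17806737, -0.98381794,  0.93460037],
       [ 0.        ,  0.        ,  0.        ,  1.        ]])}
{'clock': 0.45, 'joint_pos': array([-1.18400504e+00,  2.40697646e-01,  4.88661451e-03,  1.33519056e+00,
        7.78378608e-06,  1.57079017e+00]), 'joint_vel': array([ 0.00157431, -0.00058974,  0.00103016,  0.00112931, -0.00334832,
        0.00039866]), 'tau': array([-9.31030229e-06, -3.71809351e+01,  2.52396387e+01,  3.84685001e-03,
        8.31618507e-06, -6.05334662e-07]), 'eef_pos': array([ 0.18858987, -0.46300753,  0.20761428]), 'tool_rot': array([ 9.81356681e-01,  1.92195354e-01, -1.59057692e-05, -1.01468414e-04]), 'ft_force': array([-0.26924864,  0.21913924,  0.32789096]), 'ft_torque': array([ 0.02380351, -0.00746063,  0.01167904]), 'grip_width': 0.08554189974429244}
```

```bash
python3 - <<'E'
import cv2
a=cv2.imread('pics/t0.png')[150:350,220:430]; cv2.imwrite('pics/t0c.png',cv2.resize(a,(630,600),interpolation=cv2.INTER_CUBIC))
E
```

```text
(no output)
```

View pics/t0c.png

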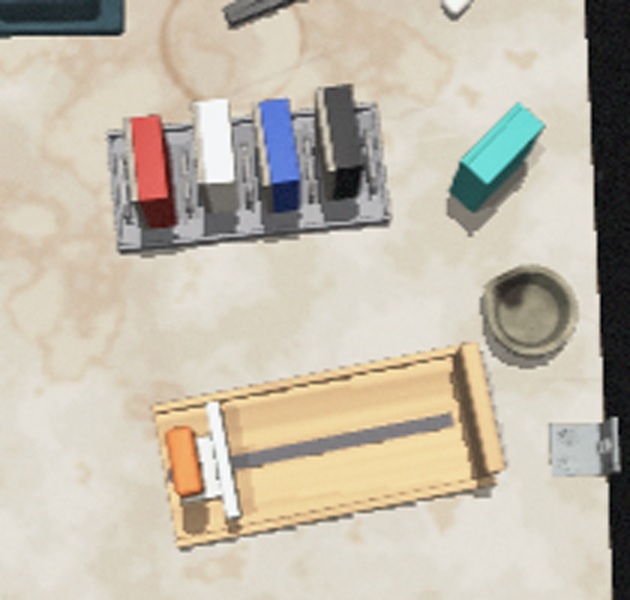

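View pics/s0.png

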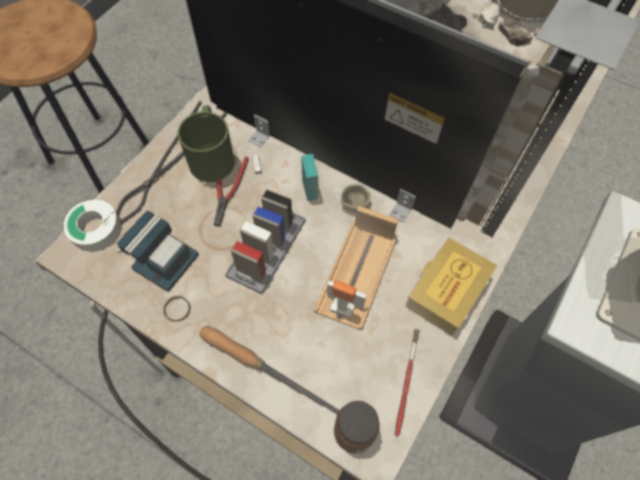

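The top crop shows the rack at about (303,207) full-frame, holding red, white, blue and black from left to right. The tray's fixed wall is on the right and the orange grip is at (281,303). White candidates are (291,203), white in the rack, and (387,202), turquoise and standing alone. The first fits the description and the crop confirms it. A tall dark panel stands along the right edge, between the start pose and the work.

```bash
python3 - <<'E'
from h import *
from scipy.optimize import least_squares
def fit(px,model):
    # model: local 3d pts
    def r(q):
        c,s=np.cos(q[2]),np.sin(q[2]); out=[]
        for p,u in zip(model,px):
            w=[q[0]+c*p[0]-s*p[1],q[1]+s*p[0]+c*p[1],p[2]]; out+=list(proj('top',w)-u)
        return out
    return least_squares(r,[.5,.25,0])
C=lambda L:np.array(L)/3+[220,150]
k=fit(C([(108,130),(375,103),(388,220),(118,250)]),[(.035,.078,.01),(.035,-.078,.01),(-.035,-.078,.01),(-.035,.078,.01)])
print('rack',k.x,k.fun.round(1))
t=fit(C([(153,405),(178,548),(480,494)]),[(.04,.09,.012),(-.04,.09,.012),(-.04,-.09,.012)])
print('tray',t.x,t.fun.round(1))
c,s=np.cos(k.x[2]),np.sin(k.x[2])
for y in (-.0525,-.0175,.0175,.0525):
    w=[k.x[0]-s*y,k.x[1]+c*y,.081]; print(y,np.round(w,4),proj('top',w).round(1))
# panel: side pixels: bottom edge (255,112)?,(465,215)
for p in [(205,95),(465,215)]: print('panel bottom',p,atz('side',*p,0))
for p in [(188,0),(525,65)]:
    for z in (.2,.3,.4,.5,.6): print('panel top',p,z,atz('side',*p,z).round(3))
print('top edge',atz('top',427,350,0),atz('top',415,150,0))
print(proj('side',[0,0,0]),proj('side',[.189,-.463,.208]), camera_model('side')['pose'])
E
```

```text
rack [0.60702716 0.26921803 0.09415176] [-0.7  0.1  0.4 -0.2  0.8  0.2 -0.4 -0.1]
tray [0.45066902 0.23042653 0.14962032] [-1.5 -0.2 -2.7  0.2  4.3 -0.1]
-0.0525 [0.612 0.217 0.081] [334.2 194.8]
-0.0175 [0.6087 0.2518 0.081 ] [312.3 197.1]
0.0175 [0.6054 0.2866 0.081 ] [290.3 199.4]
0.0525 [0.6021 0.3215 0.081 ] [268.3 201.7]
panel bottom (205, 95) [0.90335708 0.05755301 0.        ]
panel bottom (465, 215) [0.34811221 0.03344977 0.        ]
panel top (188, 0) 0.2 [0.913 0.034 0.2  ]
panel top (188, 0) 0.3 [0.817 0.123 0.3  ]
panel top (188, 0) 0.4 [0.72  0.212 0.4  ]
panel top (188, 0) 0.5 [0.623 0.302 0.5  ]
panel top (188, 0) 0.6 [0.527 0.391 0.6  ]
panel top (525, 65) 0.2 [ 0.376 -0.13   0.2  ]
panel top (525, 65) 0.3 [ 0.366 -0.014  0.3  ]
panel top (525, 65) 0.4 [0.356 0.101 0.4  ]
panel top (525, 65) 0.5 [0.346 0.217 0.5  ]
panel top (525, 65) 0.6 [0.335 0.332 0.6  ]
top edge [0.36543025 0.06490899 0.        ] [0.71314118 0.06927594 0.        ]
[670.24153426 299.26376668] [705.45985438 -16.60342148] [[-8.44144438e-01 -4.75089154e-01  2.48415907e-01  3.12780037e-01]
 [-5.36115810e-01  7.47989534e-01 -3.91269083e-01  5.87653781e-01]
 [ 7.51993115e-05 -4.63467316e-01 -8.86114012e-01  8.21098196e-01]
 [ 0.00000000e+00  0.00000000e+00  0.00000000e+00  1.00000000e+00]]
```

View pics/t0.png

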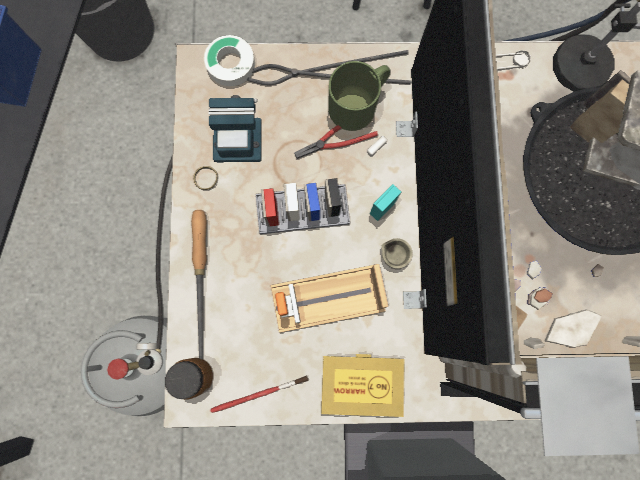

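```bash
python3 - <<'E'
from h import *
def tri(a,b):
    o1,d1=ray('top',*a); o2,d2=ray('side',*b)
    s=np.linalg.lstsq(np.c_[d1,-d2],o2-o1,rcond=None)[0]; p,q=o1+s[0]*d1,o2+s[1]*d2
    print(((p+q)/2).round(3),np.linalg.norm(p-q).round(3))
tri((515,362),(525,65)); tri((428,355),(465,215)); tri((545,457),(620,62)); tri((541,358),(540,35))
E
```

```text
[0.361 0.041 0.348] 0.0
[0.352 0.074 0.057] 0.014
[0.274 0.034 0.392] 0.004
[0.364 0.025 0.38 ] 0.005
```

Call:
jog_arm(
  deltas=[
    [[0,0,-50,0,0,0,85],[0,0,-50,0,0,0,85],[0,0,-50,0,0,0,85],[0,0,-50,0,0,0,85],[0,0,-50,0,0,0,85]],
  ],
)

```text
clock: 0.95
eef_pos: [0.1862, -0.4573, 0.4514]
tool_rot: [0.981, 0.192, -0.003, -0.014]
ft_force: [0.7, -1.4, 0.7]
grip_width: 0.0852
```

Call:
jog_arm(
  deltas=[
    [[0,0,-40,0,0,0,85],[0,0,-10,0,0,0,85],[34,-36,0,0,0,-8,85],[39,-31,0,0,0,-8,85],[43,-26,0,0,0,-8,85]],
  ],
)

```text
clock: 1.45
eef_pos: [0.2409, -0.3232, 0.492]
tool_rot: [0.919, 0.394, -0.001, 0.001]
ft_force: [1.6, -0.4, 1.4]
grip_width: 0.0848
```

Call:
jog_arm(
  deltas=[
    [[47,-16,0,0,0,-8,85],[49,-9,0,0,0,-8,85],[50,-2,0,0,0,-8,85],[50,4,0,0,0,-8,85],[48,11,0,0,0,-8,85]],
  ],
)

```text
clock: 1.95
eef_pos: [0.3372, -0.0922, 0.489]
tool_rot: [0.72, 0.694, -0.002, -0.003]
ft_force: [-0.2, -0.3, -0.1]
grip_width: 0.0851
```

```bash
python3 -c "
from h import *
m=camera_model('wrist');print(m);o=get_obs();print(o['eef_pos'],o['joint_pos'],o['tool_rot'])"
```

```text
{'fovy': 65.70646984690485, 'cx': 323.8407494726617, 'cy': 239.93634478359343, 'T_tool_cam': array([[ 6.54684392e-04, -9.58038982e-01, -2.86637192e-01,
         7.50964204e-02],
       [ 9.99999568e-01,  8.16411213e-04, -4.44707325e-04,
        -8.14985991e-04],
       [ 6.60060770e-04, -2.86636776e-01,  9.58039103e-01,
        -1.66888347e-01],
       [ 0.00000000e+00,  0.00000000e+00,  0.00000000e+00,
         1.00000000e+00]])}
[ 0.33721741 -0.09221274  0.48897283] [-2.67768488e-01  1.42136671e-02  4.81661945e-01  2.04575660e+00
  9.00031718e-04  1.34038400e+00] [ 0.72018609  0.69377063 -0.00153235 -0.00345859]
```

Call:
jog_arm(
  deltas=[
    [[44,22,0,0,0,-7,85],[41,28,0,0,0,-2,85],[41,29,0,0,0,0,85],[41,29,0,0,0,0,85],[41,29,0,0,0,0,85]],
  ],
)

```text
clock: 2.45
eef_pos: [0.4493, 0.1311, 0.4869]
tool_rot: [0.659, 0.752, -0.004, -0.005]
ft_force: [1.8, -1.8, 1.3]
grip_width: 0.0851
```

Call:
jog_arm(
  deltas=[
    [[41,29,0,0,0,0,85],[41,29,10,0,0,0,85],[30,20,30,0,0,0,85],[0,0,20,0,0,0,85],[0,0,0,0,0,0,85]],
  ],
)

```text
clock: 2.95
eef_pos: [0.5083, 0.2594, 0.4115]
tool_rot: [0.656, 0.755, -0.01, -0.008]
ft_force: [-0.4, -1.1, 0.1]
grip_width: 0.0851
```

```bash
cat >> h.py <<'E'
from scipy.spatial.transform import Rotation as Ro
def wcam(o):
    m=camera_model('wrist'); T=np.eye(4); T[:3,:3]=Ro.from_quat(o['tool_rot']).as_matrix(); T[:3,3]=o['eef_pos']
    return m,240/np.tan(np.radians(m['fovy']/2)),T@np.array(m['T_tool_cam'])
def wproj(o,p):
    m,f,T=wcam(o); c=np.linalg.inv(T)@np.append(p,1); r=np.hypot(c[0],c[1]); t=np.arctan2(r,c[2])
    return np.array([m['cx'],m['cy']])+f*t*c[:2]/r
def watz(o,u,v,z):
    m,f,T=wcam(o); d=np.array([u-m['cx'],v-m['cy']]); r=np.hypot(*d); t=r/f
    d=T[:3,:3]@np.r_[d/r*np.sin(t),np.cos(t)]; return T[:3,3]+d*(z-T[2,3])/d[2]
E
python3 - <<'E'
from h import *
import pickle
o=get_obs(); save('wrist','w0.png'); pickle.dump(o,open('w0.pkl','wb')); print(o['clock'],o['eef_pos'],o['tool_rot'],o['joint_pos'])
E
```

```text
2.95 [0.50832655 0.25942891 0.41149118] [ 0.65558528  0.75501679 -0.00998042 -0.00761394] [0.4681446  0.47026641 0.86920438 1.99397121 0.0065526  1.89811691]
```

View pics/w0.png

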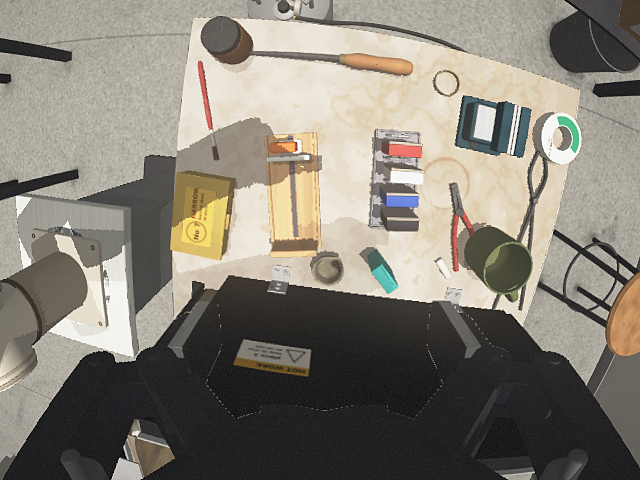

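The wrist view shows the tray at (293,195) with its wall at the bottom, the rack at (397,178) with red, white, blue and black from top to bottom, and the turquoise block at (380,270). I'll enlarge it and fit the poses.

```bash
python3 - <<'E'
import cv2
a=cv2.imread('pics/w0.png')[120:265,250:440]; cv2.imwrite('pics/w0c.png',cv2.resize(a,(760,580),interpolation=cv2.INTER_CUBIC))
E
```

```text
(no output)
```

View pics/w0c.png

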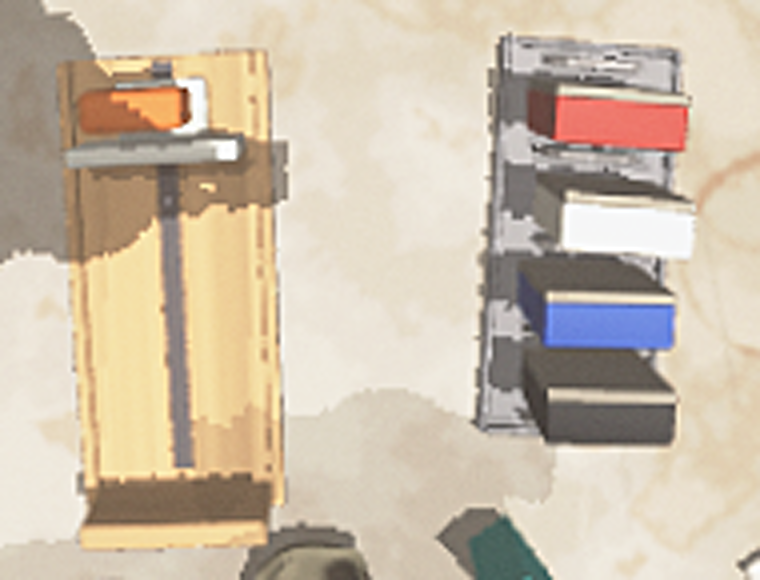

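```bash
python3 - <<'E'
from h import *
import pickle
from scipy.optimize import least_squares
o=pickle.load(open('w0.pkl','rb'))
C=lambda L:np.array(L)/4+[250,120]
def fit(px,model,x0,pr):
    def r(q):
        c,s=np.cos(q[2]),np.sin(q[2])
        return np.concatenate([pr([q[0]+c*p[0]-s*p[1],q[1]+s*p[0]+c*p[1],p[2]])-u for p,u in zip(model,px)])
    k=least_squares(r,x0); return k.x.round(4),k.fun.round(1)
W=lambda p:wproj(o,p)
S=[(-.023,.01,.081),(.023,.01,.081),(-.023,-.01,.081),(.023,-.01,.081)]
for n,L in dict(red=[(548,85),(690,97),(555,143),(686,150)],white=[(568,197),(693,205),(565,250),(692,258)],blue=[(550,293),(676,297),(553,345),(672,348)],black=[(545,390),(677,392),(547,440),(675,443)]).items():
    print(n,*fit(C(L),S,[.6,.25,.1],W))
print('rack',*fit(C([(503,37),(683,47),(480,430)]),[(-.035,.078,.01),(.035,.078,.01),(-.035,-.078,.01)],[.6,.25,.1],W))
print('tray',*fit(C([(58,62),(270,50),(183,522),(177,548)]),[(-.04,.09,.012),(.04,.09,.012),(0,-.08,.06),(0,-.09,.06)],[.45,.25,.1],W))
a,b=[watz(o,*p,.006) for p in C([(165,170),(183,465)])]; d=a-b; print('slot',a,b,np.arctan2(-d[0],d[1]))
a,b=[watz(o,*p,.006) for p in C([(95,482),(270,482)])]; print('wall inner base',a,b)
g=[(-.017,.007,.102),(.017,.007,.102),(.017,-.007,.102),(-.017,-.007,.102)]
print('grip',watz(o,*C([(135,103)])[0],.102))
E
```

```text
red [0.5998 0.326  0.1218] [ 1.5  0.1 -0.5 -0.9 -0.8  0.4 -0.3  0.5]
white [0.6096 0.2901 0.1126] [-0.6 -0.6  1.1 -0.6 -0.7  0.7  0.3  0.6]
blue [0.6098 0.2573 0.1392] [-0.3 -0.6  0.9 -0.8 -1.7  0.8  1.1  0.7]
black [0.6156 0.224  0.1451] [ 0.7 -0.6  0.  -0.7 -0.4  0.9 -0.4  0.4]
rack [0.6072 0.2751 0.1083] [-0.  -0.6 -0.   0.1  0.   0.5]
tray [0.4551 0.2341 0.1888] [ 0.4 -0.  -0.2 -0.3 -1.1  0.2  0.9  0.1]
slot [0.44391606 0.27810665 0.006     ] [0.46557855 0.16156538 0.006     ] 0.18378086722285453
wall inner base [0.43081182 0.14910975 0.006     ] [0.50122479 0.15969434 0.006     ]
grip [0.44118612 0.3078599  0.102     ]
```

```bash
cat >> h.py <<'E'
def go(x,y,z,yaw):
    """tool-frame delta mm & rotvec deg to reach TCP x,y,z pointing down, jaws along direction 'yaw' (thing's x axis)"""
    o=get_obs(); R=Ro.from_quat(o['tool_rot']); 
    ty=np.array([np.cos(yaw),np.sin(yaw),0]); tz=np.array([0,0,-1.]); G=Ro.from_matrix(np.c_[np.cross(ty,tz),ty,tz])
    if (R.inv()*G).magnitude()>1.6: G=Ro.from_matrix(np.c_[-np.cross(ty,tz),-ty,tz])
    print('t%.2f at'%o['clock'],o['eef_pos'].round(4),'F',o['ft_force'].round(1),'w',round(o['grip_width'],4),'-> d',(R.inv().apply(np.array([x,y,z])-o['eef_pos'])*1000).round(1),'rot',np.degrees((R.inv()*G).as_rotvec()).round(2))
E
python3 - <<'E'
from h import *
go(.613,.221,.16,.108)
C=lambda L:np.array(L)/3+[220,150]
a,b=[atz('top',*p,.006) for p in C([(232,465),(452,420)])]; d=a-b; print('slot top',a,b,np.arctan2(-d[0],d[1]))
for p in [(153,405),(473,343),(178,548)]: print(atz('top',*(np.array(p)/3+[220,150]),.012))
for p in [(455,345),(488,480)]: print('wall',atz('top',*(np.array(p)/3+[220,150]),.06))
E
```

```text
t3.00 at [0.5088 0.2595 0.4128] F [ 0.1  0.6 -0.2] w 0.0849 -> d [-52.6 103.6 250.5] rot [-1.31  0.05  1.85]
slot top [0.44291675 0.27945045 0.006     ] [0.46597345 0.1562092  0.006     ] 0.1849478709445531
[0.4764029  0.32281889 0.012     ]
[0.50844055 0.14366137 0.012     ]
[0.39792311 0.30905799 0.012     ]
wall [0.50137406 0.1585884  0.06      ]
wall [0.4298817  0.14346661 0.06      ]
```

Call:
jog_arm(
  deltas=[
    [[-10,20,50,-1.3,0,1.8,85],[-10,20,50,0,0,0,85],[-10,20,50,0,0,0,85],[-10,20,50,0,0,0,85],[-10,20,45,0,0,0,85]],
  ],
)

```text
clock: 3.5
eef_pos: [0.619, 0.2242, 0.1979]
tool_rot: [0.668, 0.744, 0.017, 0.008]
ft_force: [0.0, -0.1, -0.2]
grip_width: 0.0851
```

Call:
jog_arm(
  deltas=[
    [[0,0,0,0,0,0,85],[0,0,0,0,0,0,85]],
  ],
)

```text
clock: 3.7
eef_pos: [0.6188, 0.2199, 0.1939]
tool_rot: [0.67, 0.742, 0.014, 0.006]
ft_force: [0.6, 0.3, 0.1]
grip_width: 0.0848
```

```bash
python3 - <<'E'
from h import *
import pickle
go(.613,.221,.16,.108)
o=get_obs(); im=camera('wrist'); pickle.dump(o,open('w1.pkl','wb'))
for d in masks_of('stone_black_center','wrist')[:2]:
    ys,xs=np.nonzero(d['pixels']); print(d['conf'],d['at'],xs.min(),xs.max(),ys.min(),ys.max())
for y in (-.01,.01): print(wproj(o,[.613,.221+y,.081]))
cv2.imwrite('pics/w1.png',cv2.resize(im[100:400,150:550,::-1],(800,600)))
E
```

```text
t3.70 at [0.6188 0.2199 0.1939] F [0.6 0.3 0.1] w 0.0848 -> d [ 1.4 -6.7 33.7] rot [ 1.64 -0.49 -0.37]
0.88 [317.2, 217.3] 287 346 196 239
[311.97615105 240.9389449 ]
[314.40406744 216.18326897]
```

View pics/w1.png

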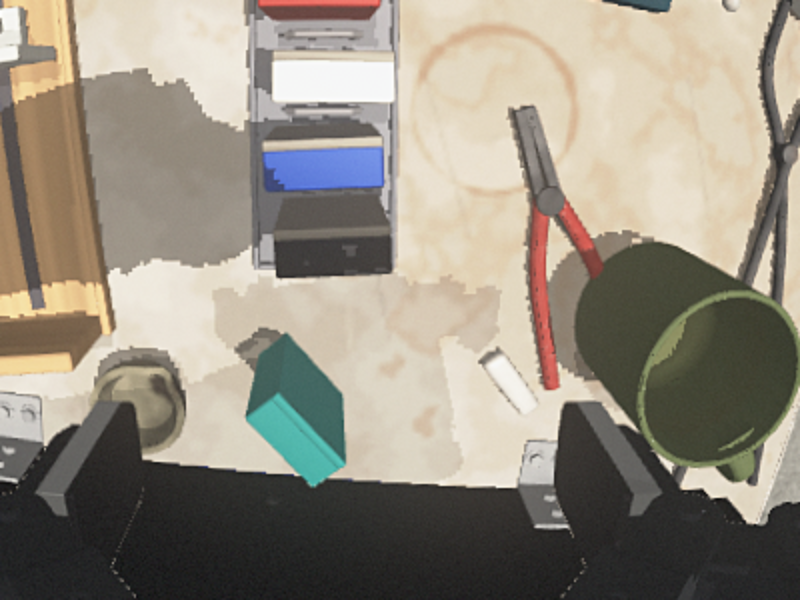

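```bash
python3 - <<'E'
from h import *
import pickle
o=pickle.load(open('w1.pkl','rb'))
for n,u,v in [('black',334,251),('blue',324,164),('white',335,76)]: print(n,watz(o,u/2+150,v/2+100,.081).round(4))
# stone edge yaw
for L in [((265,190),(383,187)),((278,277),(392,273)),((275,98),(395,103))]:
    a,b=[watz(o,u/2+150,v/2+100,.081) for u,v in L]; d=b-a; print(np.arctan2(d[1],d[0]),np.hypot(*d[:2]))
for n,u,v in [('mask black top', 317.2,217.3)]: print(watz(o,u,v,.081))
E
```

```text
black [0.6157 0.2238 0.081 ]
blue [0.6086 0.2573 0.081 ]
white [0.6094 0.2909 0.081 ]
0.12077791129709105 0.0450684438995516
0.13055196494668472 0.044799296370727486
0.05617337259831798 0.0450035395210359
[0.61523559 0.23032459 0.081     ]
```

Call:
jog_arm(
  deltas=[
    [[2,-4,30,1.6,-0.5,0,85],[0,0,30,0,0,0,85],[0,0,0,0,0,0,85]],
  ],
)

```text
clock: 4.1
eef_pos: [0.6188, 0.2253, 0.142]
tool_rot: [0.669, 0.743, 0.007, 0.004]
ft_force: [-1.4, -0.7, 0.2]
grip_width: 0.0851
```

```bash
python3 -c "
from h import *
go(.6145,.222,.04,.108)"
```

```text
t4.10 at [0.6188 0.2253 0.142 ] F [-1.4 -0.7  0.2] w 0.0851 -> d [ -3.2  -6.2 101.9] rot [ 0.88 -0.21 -0.22]
```

Call:
jog_arm(
  deltas=[
    [[-2,-5,30,0.9,-0.2,-0.2,85],[-1,-2,30,0.4,0,0,85],[0,-1,25,0,0,0,85],[0,0,15,0,0,0,85],[0,0,0,0,0,0,85]],
  ],
)

```text
clock: 4.6
eef_pos: [0.6167, 0.2272, 0.0524]
tool_rot: [0.666, 0.746, 0.005, 0.001]
ft_force: [-0.8, 0.4, 0.3]
grip_width: 0.0851
```

```bash
python3 -c "
from h import *
go(.6145,.222,.04,.108)"
```

```text
t4.60 at [0.6167 0.2272 0.0524] F [-0.8  0.4  0.3] w 0.0851 -> d [-5.  -2.9 12.4] rot [ 0.54 -0.29  0.23]
```

Call:
jog_arm(
  deltas=[
    [[-5,-3,12,0.5,-0.3,0.2,85],[0,0,0,0,0,0,85]],
  ],
)

```text
clock: 4.8
eef_pos: [0.6161, 0.2231, 0.0437]
tool_rot: [0.667, 0.745, 0.002, 0.002]
ft_force: [-0.9, 0.0, -0.0]
grip_width: 0.0846
```

```bash
python3 -c "
from h import *
go(.6145,.222,.04,.108)
o=get_obs(); im=camera('wrist'); cv2.imwrite('pics/w2.png',cv2.resize(im[100:400,150:550,::-1],(800,600)))"
```

```text
t4.80 at [0.6161 0.2231 0.0437] F [-0.9  0.  -0. ] w 0.0846 -> d [-0.9 -1.7  3.7] rot [ 0.3  -0.03  0.08]
```

View pics/w2.png

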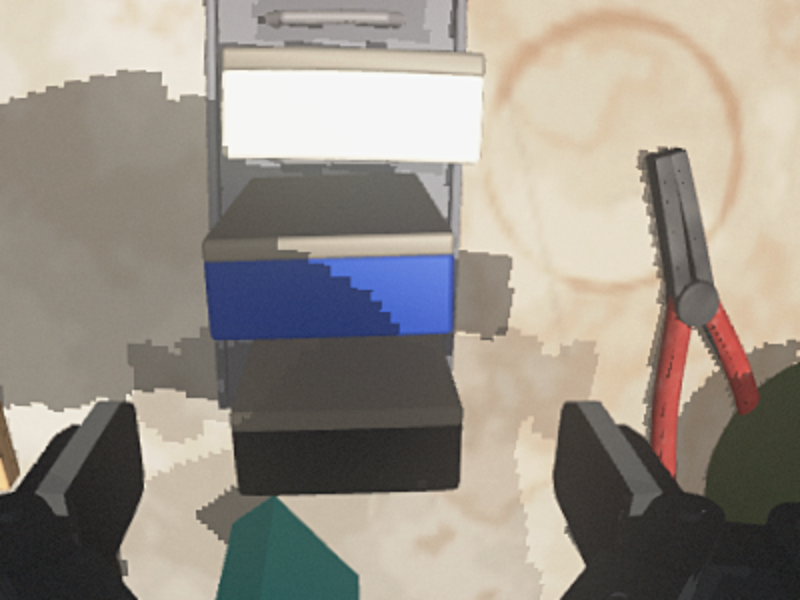

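```bash
python3 -c "
from h import *
o=get_obs()
for n,L in dict(black=[(233,413),(462,410),(462,490),(240,495)],blue=[(205,243),(452,235),(455,332),(213,338)],white=[(223,47),(484,53),(478,163),(228,158)]).items():
    P=np.array([watz(o,u/2+150,v/2+100,.081) for u,v in L]); d=P[1]+P[2]-P[0]-P[3]; print(n,P.mean(0).round(4),np.arctan2(d[1],d[0]).round(3),np.linalg.norm(d)/2, np.linalg.norm(P[0]+P[1]-P[2]-P[3])/2)
"
```

```text
black [0.6171 0.2228 0.081 ] 0.126 0.045999755207777424 0.019239937442990997
blue [0.6098 0.2575 0.081 ] 0.138 0.04574041253814231 0.018803917746407037
white [0.6103 0.2915 0.081 ] 0.089 0.04534422497024457 0.019840629640100475
```

Call:
jog_arm(
  deltas=[
    [[0,1,4,0,0,0,40],[0,0,0,0,0,0,40],[0,0,0,0,0,0,40],[0,0,0,0,0,0,40],[0,0,0,0,0,0,40]],
  ],
)

```text
clock: 5.35
eef_pos: [0.6206, 0.2248, 0.0449]
tool_rot: [0.667, 0.745, 0.006, 0.003]
ft_force: [0.6, -0.2, -1.5]
grip_width: 0.0441
```

Call:
jog_arm(
  deltas=[
    [[0,0,0,0,0,0,40],[0,0,0,0,0,0,40],[0,0,-20,0,0,0,40],[0,0,-30,0,0,0,40],[0,0,-30,0,0,0,40]],
  ],
)

```text
clock: 5.85
eef_pos: [0.6145, 0.2225, 0.1188]
tool_rot: [0.667, 0.745, -0.001, -0.0]
ft_force: [-0.8, 0.3, -1.4]
grip_width: 0.0443
```

```bash
cat >> h.py <<'E'
def tray(x,y,T=(.453,.231,.185)):
    c,s=np.cos(T[2]),np.sin(T[2]); return T[0]+c*x-s*y,T[1]+s*x+c*y
E
python3 -c "
from h import *
x,y=tray(0,-.066); go(x,y,.1,.185)
"
```

```text
t5.85 at [0.6145 0.2225 0.1188] F [-0.8  0.3 -1.4] w 0.0443 -> d [ -39.7 -154.6   19. ] rot [-0.09  0.02 -4.34]
```

Call:
jog_arm(
  deltas=[
    [[-10,-40,0,0,0,-2.2,40],[-10,-40,0,0,0,-2.1,40],[-10,-40,0,0,0,0,40],[-9,-34,0,0,0,0,40],[0,0,0,0,0,0,40]],
  ],
)

```text
clock: 6.35
eef_pos: [0.468, 0.1596, 0.1209]
tool_rot: [0.638, 0.77, 0.004, 0.002]
ft_force: [0.3, 0.1, -1.8]
grip_width: 0.0444
```

```bash
python3 -c "
from h import *
x,y=tray(0,-.066); go(x,y,.1,.185)
o=get_obs(); im=camera('wrist'); cv2.imwrite('pics/w3.png',cv2.resize(im[50:410,130:530,::-1],(666,600)))"
```

```text
t6.35 at [0.468  0.1596 0.1209] F [ 0.3  0.1 -1.8] w 0.0444 -> d [ 7.  -1.7 20.9] rot [ 0.51 -0.07  0.17]
```

View pics/w3.png

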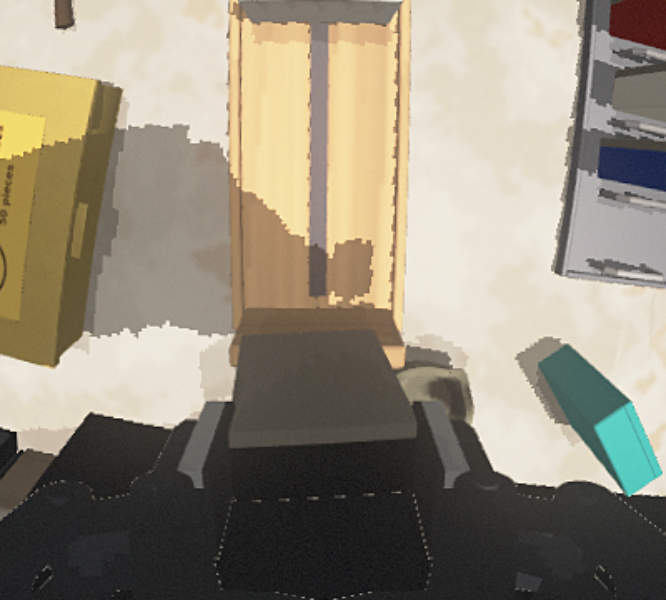

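```bash
python3 -c "
from h import *
o=get_obs()
f=lambda u,v,z:watz(o,u/1.665+130,v/1.667+50,z)
a=f(318,295,.006);b=f(320,40,.006);d=b-a
print(a,b,np.arctan2(-d[0],d[1]))
print('wall base',f(245,309,.006),f(395,309,.006))
x,y=tray(0,-.08);print('expect wall mid',x,y)
print('lips',f(232,200,.012),f(406,200,.012))
print('stone top',[f(u,v,o['eef_pos'][2]+.081-.0437).round(4) for u,v in [(229,446),(416,436),(252,333),(378,333)]])
"
```

```text
[0.4695853  0.16212991 0.006     ] [0.44838721 0.27854132 0.006     ] 0.180122696681133
wall base [0.43664316 0.14900518 0.006     ] [0.50700873 0.16217399 0.006     ]
expect wall mid 0.4677157226822433 0.15236509994958147
lips [0.42307377 0.19994236 0.012     ] [0.49995948 0.21446034 0.012     ]
stone top [array([0.4474, 0.1607, 0.159 ]), array([0.4907, 0.1714, 0.159 ]), array([0.4487, 0.1898, 0.159 ]), array([0.4761, 0.1949, 0.159 ])]
```

```bash
sed -i 's/T=(.453,.231,.185)/T=(.4565,.234,.182)/' h.py; python3 -c "
from h import *
x,y=tray(0,-.066); go(x,y,.045,.182)"
```

```text
t6.40 at [0.471  0.1608 0.1217] F [-0.4 -0.2 -1.4] w 0.0447 -> d [ 8.5 -2.  76.7] rot [ 0.76 -0.12  0.35]
```

Call:
jog_arm(
  deltas=[
    [[8,-2,10,0.8,0,0.3,40],[1,0,20,0,0,0,40],[1,0,20,0,0,0,40],[0,0,10,0,0,0,40],[0,0,0,0,0,0,40]],
  ],
)

```text
clock: 6.9
eef_pos: [0.473, 0.1752, 0.059]
tool_rot: [0.64, 0.769, 0.003, -0.0]
ft_force: [-0.9, -1.0, -2.1]
grip_width: 0.0444
```

```bash
python3 -c "
from h import *
x,y=tray(0,-.066); go(x,y,.045,.182)"
```

```text
t6.90 at [0.473  0.1752 0.059 ] F [-0.9 -1.  -2.1] w 0.0444 -> d [-5.3 -5.6 14. ] rot [ 0.23 -0.25  0.03]
```

Call:
jog_arm(
  deltas=[
    [[-5,-5,6,0.2,-0.2,0,40],[0,0,3,0,0,0,40],[0,0,0,0,0,0,40]],
  ],
)

```text
clock: 7.2
eef_pos: [0.4702, 0.1699, 0.0496]
tool_rot: [0.64, 0.769, 0.001, 0.0]
ft_force: [0.1, -0.2, -1.4]
grip_width: 0.0445
```

```bash
python3 -c "
from h import *
x,y=tray(0,-.066); go(x,y,.045,.182)"
```

```text
t7.20 at [0.4702 0.1699 0.0496] F [ 0.1 -0.2 -1.4] w 0.0445 -> d [-0.5 -1.9  4.6] rot [ 0.05 -0.04  0.05]
```

Call:
jog_arm(
  deltas=[
    [[0,-1,3,0,0,0,40],[0,0,2,0,0,0,40],[0,0,1,0,0,0,40],[0,0,0,0,0,0,40]],
  ],
)

```text
clock: 7.6
eef_pos: [0.4705, 0.17, 0.0451]
tool_rot: [0.64, 0.769, 0.002, 0.001]
ft_force: [0.3, 0.5, -1.7]
grip_width: 0.0444
```

```bash
python3 -c "
from h import *
x,y=tray(0,-.066); go(x,y,.045,.182)"
```

```text
t7.60 at [0.4705 0.17   0.0451] F [ 0.3  0.5 -1.7] w 0.0444 -> d [-0.5 -2.2  0.1] rot [ 0.26 -0.09  0.01]
```

Call:
jog_arm(
  deltas=[
    [[0,-1,2,0,0,0,40],[0,0,1,0,0,0,40],[0,0,1,0,0,0,40],[0,0,0,0,0,0,40]],
  ],
)

```text
clock: 8.0
eef_pos: [0.4706, 0.1703, 0.0451]
tool_rot: [0.64, 0.768, 0.004, 0.002]
ft_force: [-0.0, 0.5, -1.5]
grip_width: 0.0446
```

Call:
jog_arm(
  deltas=[
    [[0,0,3,0,0,0,40],[0,0,3,0,0,0,40],[0,0,0,0,0,0,40]],
  ],
)

```text
clock: 8.3
eef_pos: [0.4712, 0.171, 0.0455]
tool_rot: [0.64, 0.769, 0.006, 0.003]
ft_force: [0.0, -0.2, -2.1]
grip_width: 0.0446
```

Call:
jog_arm(
  deltas=[
    [[0,0,5,0.7,0,0,40]],
  ],
)

```text
clock: 8.4
eef_pos: [0.472, 0.1718, 0.0443]
tool_rot: [0.64, 0.769, 0.003, -0.001]
ft_force: [-16.5, -4.7, 53.2]
grip_width: 0.0447
```

Call:
jog_arm(
  deltas=[
    [[0,0,0,0,0,0,40]],
  ],
)

```text
clock: 8.5
eef_pos: [0.4729, 0.1722, 0.0456]
tool_rot: [0.64, 0.769, 0.004, -0.0]
ft_force: [0.1, 0.6, -1.5]
grip_width: 0.0445
```

```bash
python3 -c "
from h import *
o=get_obs();im=camera('side'); 
p=proj('side',[.466,.18,.05]).astype(int); print(p,o['tau'],o['ft_torque'])
c=im[p[1]-75:p[1]+75,p[0]-100:p[0]+100,::-1]; cv2.imwrite('pics/s1.png',cv2.resize(c,(800,600),interpolation=cv2.INTER_CUBIC))"
```

```text
[367 231] [ 3.85826582e-02 -4.11218083e+01  2.20410383e+01  3.17857806e-01
  4.53831931e-02 -1.17431544e-03] [ 0.00246692 -0.01346132  0.05535801]
```

View pics/s1.png

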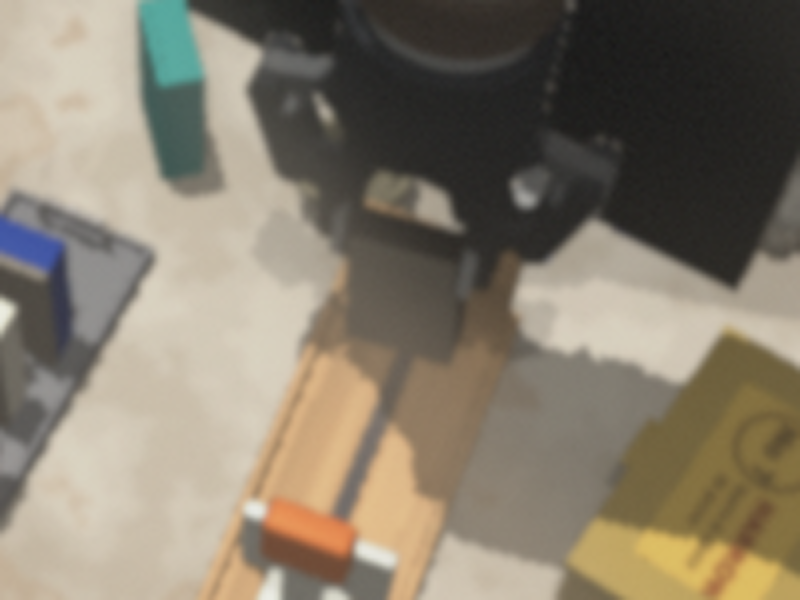

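Call:
jog_arm(
  deltas=[
    [[-3,-4,0,0,0,0,40],[0,0,0,0,0,0,40]],
  ],
)

```text
clock: 8.75
eef_pos: [0.4696, 0.1684, 0.0447]
tool_rot: [0.64, 0.769, 0.004, -0.0]
ft_force: [-3.6, -0.7, 7.6]
grip_width: 0.0447
```

Call:
jog_arm(
  deltas=[
    [[0,0,0,0,0,0,70],[0,0,0,0,0,0,70],[0,0,0,0,0,0,75],[0,0,-20,0,0,0,75],[0,0,-30,0,0,0,75]],
  ],
)

```text
clock: 9.25
eef_pos: [0.4649, 0.1662, 0.0895]
tool_rot: [0.64, 0.769, -0.001, -0.004]
ft_force: [0.0, 0.1, 0.8]
grip_width: 0.0752
```

```bash
python3 -c "
from h import *
go(.610,.2575,.13,.115)"
```

```text
t9.25 at [0.4649 0.1662 0.0895] F [0.  0.1 0.8] w 0.0752 -> d [ 63.6 159.  -41.2] rot [-0.38 -0.21  3.86]
```

Call:
jog_arm(
  deltas=[
    [[0,0,-45,0,0,0,85],[26,33,-10,0,0,2,85],[26,33,0,0,0,2,85],[27,33,0,0,0,0,85],[27,33,0,0,0,0,85]],
  ],
)

```text
clock: 9.75
eef_pos: [0.5847, 0.2897, 0.1523]
tool_rot: [0.669, 0.743, 0.002, -0.002]
ft_force: [1.2, -0.1, 0.2]
grip_width: 0.085
```

Call:
jog_arm(
  deltas=[
    [[25,31,0,0,0,0,85],[0,0,0,0,0,0,85],[0,0,0,0,0,0,85]],
  ],
)

```text
clock: 10.05
eef_pos: [0.6164, 0.323, 0.1466]
tool_rot: [0.668, 0.744, 0.0, -0.002]
ft_force: [-0.7, 0.1, -1.2]
grip_width: 0.0851
```

```bash
cat > m.py <<'E'
from h import *
import sys
name,zt=sys.argv[1],float(sys.argv[2])
o=get_obs(); im=camera('wrist')
for d in masks_of('stone_%s_center'%name,'wrist')[:2]:
    ys,xs=np.nonzero(d['pixels']); 
    hsv=cv2.cvtColor(im,cv2.COLOR_RGB2HSV); med=im[d['pixels']].mean(0).round()
    print('mask',round(d['conf'],2),d['at'],xs.min(),xs.max(),ys.min(),ys.max(),med)
    # lower edge (nearest jaws) of top face + sides
    c=(np.percentile(xs[ys>ys.max()-8],2),np.percentile(xs[ys>ys.max()-8],98)); v=ys.max()
    A,B=watz(o,c[0],v,zt),watz(o,c[1],v,zt); print(' -y edge',A.round(4),B.round(4),'centre est',((A+B)/2+np.array([-.11,.994,0])*.01).round(4))
cv2.imwrite('pics/last.png',im[:,:,::-1])
E
python3 m.py red .081; python3 -c "
from h import *
go(.602,.326,.045,.11)"
```

```text
mask 0.75 [300.5, 230.0] 266 336 205 256 [95. 66. 60.]
 -y edge [0.5792 0.3137 0.081 ] [0.6223 0.3185 0.081 ] centre est [0.5996 0.326  0.081 ]
t10.15 at [0.6155 0.3222 0.147 ] F [ 0.   0.4 -0.1] w 0.085 -> d [  4.8 -12.7 102.1] rot [-0.17 -0.24 -0.17]
```

Call:
jog_arm(
  deltas=[
    [[5,-14,10,0,0,0,85],[0,0,20,0,0,0,85],[0,0,25,0,0,0,85],[0,0,20,0,0,0,85],[0,0,0,0,0,0,85]],
  ],
)

```text
clock: 10.65
eef_pos: [0.5979, 0.3211, 0.0764]
tool_rot: [0.67, 0.743, 0.002, -0.001]
ft_force: [0.0, -1.3, 0.1]
grip_width: 0.0852
```

```bash
python3 m.py red .081; python3 -c "
from h import *
go(.601,.326,.045,.11)"
```

```text
mask 0.82 [326.9, 265.3] 282 378 225 301 [86. 64. 58.]
 -y edge [0.5794 0.3148 0.081 ] [0.6225 0.3192 0.081 ] centre est [0.5999 0.3269 0.081 ]
t10.75 at [0.6002 0.3223 0.0798] F [-0.6  0.8 -0.3] w 0.0849 -> d [ 3.3  1.  34.8] rot [ 0.4  -0.44 -0.4 ]
```

Call:
jog_arm(
  deltas=[
    [[4,1,12,0.3,-0.3,0,85],[0,0,12,0,0,0,85],[0,0,7,0,0,0,85],[0,0,0,0,0,0,85]],
  ],
)

```text
clock: 11.15
eef_pos: [0.6034, 0.3278, 0.0517]
tool_rot: [0.67, 0.742, 0.005, 0.001]
ft_force: [0.9, 0.1, 0.0]
grip_width: 0.0848
```

```bash
python3 -c "
from h import *
go(.601,.327,.045,.11)"
```

```text
t11.15 at [0.6034 0.3278 0.0517] F [0.9 0.1 0. ] w 0.0848 -> d [-0.6 -2.5  6.7] rot [ 0.51 -0.29 -0.43]
```

Call:
jog_arm(
  deltas=[
    [[-1,-2,6,0.5,0,0,40],[0,0,0,0,0,0,40],[0,0,0,0,0,0,40],[0,0,0,0,0,0,40],[0,0,0,0,0,0,40]],
  ],
)

```text
clock: 11.65
eef_pos: [0.6015, 0.3267, 0.0455]
tool_rot: [0.67, 0.742, 0.002, -0.002]
ft_force: [0.6, 0.8, -1.4]
grip_width: 0.0443
```

Call:
jog_arm(
  deltas=[
    [[0,0,0,0,0,0,40],[0,0,0,0,0,0,40]],
  ],
)

```text
clock: 11.85
eef_pos: [0.6015, 0.3267, 0.0455]
tool_rot: [0.67, 0.742, 0.002, -0.002]
ft_force: [-0.1, -0.3, -0.4]
grip_width: 0.0441
```

Call:
jog_arm(
  deltas=[
    [[0,0,-30,0,0,0,40],[0,0,-40,0,0,0,40],[0,0,-40,0,0,0,40],[0,0,0,0,0,0,40]],
  ],
)

```text
clock: 12.25
eef_pos: [0.5995, 0.3248, 0.1549]
tool_rot: [0.67, 0.742, -0.003, -0.004]
ft_force: [0.5, 1.5, -0.2]
grip_width: 0.0442
```

```bash
python3 -c "
from h import *
x,y=tray(0,-.042); go(x,y,.12,.182)"
```

```text
t12.25 at [0.5995 0.3248 0.1549] F [ 0.5  1.5 -0.2] w 0.0442 -> d [-117.7 -147.9   35.9] rot [-0.49 -0.13 -4.56]
```

Call:
jog_arm(
  deltas=[
    [[-24,-30,0,-0.5,0,-2.3,40],[-24,-30,0,0,0,-2.2,40],[-24,-30,5,0,0,0,40],[-24,-30,5,0,0,0,40],[-22,-28,5,0,0,0,40]],
  ],
)

```text
clock: 12.75
eef_pos: [0.47, 0.1838, 0.1315]
tool_rot: [0.637, 0.771, -0.001, -0.001]
ft_force: [1.7, 0.4, -1.6]
grip_width: 0.044
```

Call:
jog_arm(
  deltas=[
    [[0,0,0,0,0,0,40],[0,0,0,0,0,0,40],[0,0,0,0,0,0,40]],
  ],
)

```text
clock: 13.05
eef_pos: [0.4631, 0.179, 0.1285]
tool_rot: [0.639, 0.769, -0.005, -0.003]
ft_force: [0.8, 0.2, -1.2]
grip_width: 0.0441
```

```bash
python3 m.py black .081; python3 -c "
from h import *
x,y=tray(0,-.042); go(x,y,.047,.182)
im=cv2.imread('pics/last.png'); cv2.imwrite('pics/w4.png',cv2.resize(im[50:410,130:530],(666,600)))"
```

```text
mask 0.71 [325.5, 237.9] 293 357 228 247 [93. 83. 72.]
 -y edge [0.4431 0.1819 0.081 ] [0.4801 0.189  0.081 ] centre est [0.4605 0.1953 0.081 ]
t13.15 at [0.464  0.1796 0.1288] F [-0.1 -0.2 -1.8] w 0.0441 -> d [12.9  3.4 81.8] rot [-0.62  0.05  0.22]
```

View pics/w4.png

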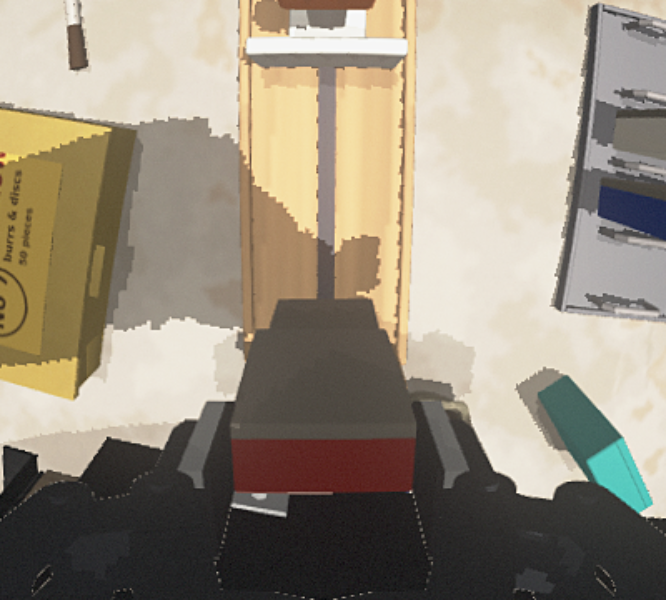

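```bash
cat >> h.py <<'E'
def untray(p,T=(.4565,.234,.182)):
    c,s=np.cos(T[2]),np.sin(T[2]); d=np.array(p[:2])-T[:2]; return np.array([c*d[0]+s*d[1],-s*d[0]+c*d[1]]).round(4)
E
python3 -c "
from h import *
o=get_obs()
f=lambda u,v,z:untray(watz(o,u/1.665+130,v/1.667+50,z))
print('black foot +y edge',f(275,301,.006),f(380,300,.006)); print('slot',f(326,295,.006),f(327,70,.006)); print('lips',f(240,200,.012),f(413,200,.012))
print('stop',f(248,65,.008),f(403,65,.008)); print('red top -y edge',f(232,490,.081+o['eef_pos'][2]-.0455),f(414,491,.081+o['eef_pos'][2]-.0455),'tcp',untray(o['eef_pos']))
"
```

```text
black foot +y edge [-0.0274 -0.0586] [ 0.0236 -0.0577]
slot [-0.0026 -0.0554] [-0.0027  0.0515]
lips [-0.0425 -0.0087] [ 0.0372 -0.0082]
stop [-0.0389  0.0541] [0.032  0.0544]
red top -y edge [-0.0252 -0.0645] [ 0.0205 -0.0643] tcp [-0.0024 -0.0548]
```

Call:
jog_arm(
  deltas=[
    [[12,2,10,-0.6,0,0,40],[0,0,20,0,0,0,40],[0,0,20,0,0,0,40],[0,0,0,0,0,0,40]],
  ],
)

```text
clock: 13.55
eef_pos: [0.4692, 0.1963, 0.0788]
tool_rot: [0.637, 0.771, 0.003, 0.002]
ft_force: [-0.8, 0.1, -1.6]
grip_width: 0.0441
```

```bash
python3 -c "
from h import *
x,y=tray(-.001,-.044); go(x,y,.047,.182)"
```

```text
t13.55 at [0.4692 0.1963 0.0788] F [-0.8  0.1 -1.6] w 0.0441 -> d [-4.6 -6.9 31.7] rot [ 0.42 -0.05  0.38]
```

Call:
jog_arm(
  deltas=[
    [[-5,-8,8,0.4,0,0.4,40],[-1,-1,10,0,0,0,40],[0,0,6,0,0,0,40],[0,0,0,0,0,0,40]],
  ],
)

```text
clock: 13.95
eef_pos: [0.4633, 0.1897, 0.0546]
tool_rot: [0.64, 0.768, 0.002, 0.0]
ft_force: [0.1, 0.1, -0.7]
grip_width: 0.0441
```

```bash
python3 -c "
from h import *
x,y=tray(-.001,-.044); go(x,y,.047,.182)"
```

```text
t13.95 at [0.4633 0.1897 0.0546] F [ 0.1  0.1 -0.7] w 0.0441 -> d [0.8 0.3 7.6] rot [ 0.17 -0.09 -0.01]
```

Call:
jog_arm(
  deltas=[
    [[0,0,5,0,0,0,40],[0,0,2,0,0,0,40],[0,0,1,0,0,0,40],[0,0,0,0,0,0,40]],
  ],
)

```text
clock: 14.35
eef_pos: [0.4645, 0.19, 0.047]
tool_rot: [0.64, 0.768, 0.003, 0.001]
ft_force: [-0.5, 0.2, -1.3]
grip_width: 0.0445
```

Call:
jog_arm(
  deltas=[
    [[0,0,1,0,0,0,40],[0,0,0,0,0,0,70],[0,0,0,0,0,0,75],[0,0,0,0,0,0,80],[0,0,-20,0,0,0,85]],
  ],
)

```text
clock: 14.85
eef_pos: [0.4636, 0.1896, 0.0654]
tool_rot: [0.64, 0.768, 0.002, 0.0]
ft_force: [0.5, -0.1, -0.4]
grip_width: 0.0852
```

Call:
jog_arm(
  deltas=[
    [[0,0,-45,0,0,0,85],[0,0,-25,0,0,0,85],[0,0,0,0,0,0,85]],
  ],
)

```text
clock: 15.15
eef_pos: [0.4644, 0.1899, 0.1398]
tool_rot: [0.64, 0.768, 0.003, 0.001]
ft_force: [1.1, -0.7, -0.4]
grip_width: 0.0847
```

```bash
python3 -c "
from h import *
go(.608,.2555,.13,.115)"
```

```text
t15.15 at [0.4644 0.1899 0.1398] F [ 1.1 -0.7 -0.4] w 0.0847 -> d [ 38.6 153.   10.8] rot [ 0.36 -0.14  3.82]
```

Call:
jog_arm(
  deltas=[
    [[9,37,0,0.3,0,2,85],[9,37,0,0,0,1.8,85],[9,37,0,0,0,0,85],[9,35,0,0,0,0,85],[0,0,0,0,0,0,85]],
  ],
)

```text
clock: 15.65
eef_pos: [0.6038, 0.2457, 0.1338]
tool_rot: [0.666, 0.746, -0.002, -0.002]
ft_force: [-0.4, -0.7, 0.5]
grip_width: 0.0852
```

Call:
jog_arm(
  deltas=[
    [[0,0,0,0,0,0,85],[0,0,0,0,0,0,85]],
  ],
)

```text
clock: 15.85
eef_pos: [0.6023, 0.2451, 0.1305]
tool_rot: [0.666, 0.746, -0.005, -0.004]
ft_force: [-0.1, -0.3, 0.4]
grip_width: 0.0849
```

```bash
python3 m.py blue .081; python3 -c "
from h import *
go(.6095,.2573,.045,.115)"
```

```text
mask 0.89 [336.4, 228.6] 300 374 200 253 [ 83.  85. 102.]
 -y edge [0.5876 0.2454 0.081 ] [0.6304 0.2504 0.081 ] centre est [0.6079 0.2578 0.081 ]
mask 0.33 [117.3, 146.1] 56 175 125 172 [183. 149. 124.]
 -y edge [0.4313 0.2842 0.081 ] [0.4719 0.2862 0.081 ] centre est [0.4505 0.2951 0.081 ]
t15.95 at [0.6021 0.245  0.1313] F [-0.4 -0.6 -0. ] w 0.0849 -> d [11.4  9.7 86.2] rot [-0.64  0.05 -0.14]
```

Call:
jog_arm(
  deltas=[
    [[8,7,15,-0.6,0,0,85],[0,0,25,0,0,0,85],[0,0,18,0,0,0,85],[0,0,0,0,0,0,85]],
  ],
)

```text
clock: 16.35
eef_pos: [0.6065, 0.2533, 0.0764]
tool_rot: [0.666, 0.746, 0.002, 0.001]
ft_force: [-0.6, -0.8, 0.7]
grip_width: 0.0849
```

```bash
python3 -c "
from h import *
go(.609,.2577,.045,.115)"
```

```text
t16.35 at [0.6065 0.2533 0.0764] F [-0.6 -0.8  0.7] w 0.0849 -> d [ 4.1  2.8 31.4] rot [ 0.28 -0.03 -0.14]
```

Call:
jog_arm(
  deltas=[
    [[4,2,12,0.3,0,0,85],[0,0,10,0,0,0,85],[0,0,7,0,0,0,85],[0,0,3,0,0,0,85],[0,0,0,0,0,0,85]],
  ],
)

```text
clock: 16.85
eef_pos: [0.609, 0.2583, 0.0462]
tool_rot: [0.666, 0.746, 0.002, 0.001]
ft_force: [0.2, -0.1, 0.4]
grip_width: 0.0853
```

```bash
python3 m.py blue .081; python3 -c "
from h import *
go(.609,.2577,.045,.115)"
```

```text
mask 0.92 [320.2, 310.4] 265 380 270 347 [71. 71. 79.]
 -y edge [0.5871 0.2443 0.081 ] [0.6311 0.2492 0.081 ] centre est [0.608  0.2567 0.081 ]
t16.95 at [0.6093 0.2584 0.0467] F [ 0.5 -0.  -0.2] w 0.0852 -> d [-0.6 -0.4  1.7] rot [ 0.27 -0.13 -0.14]
```

Call:
jog_arm(
  deltas=[
    [[-1,0,0,0,0,0,40],[0,0,0,0,0,0,40],[0,0,0,0,0,0,40],[0,0,0,0,0,0,40],[0,0,0,0,0,0,40]],
  ],
)

```text
clock: 17.45
eef_pos: [0.6103, 0.2576, 0.0486]
tool_rot: [0.666, 0.746, 0.004, 0.001]
ft_force: [0.2, 0.0, -2.4]
grip_width: 0.0438
```

Call:
jog_arm(
  deltas=[
    [[0,0,0,0,0,0,40],[0,0,0,0,0,0,40]],
  ],
)

```text
clock: 17.65
eef_pos: [0.6103, 0.2576, 0.0484]
tool_rot: [0.666, 0.746, 0.004, 0.001]
ft_force: [-0.4, -0.3, 0.2]
grip_width: 0.0444
```

Call:
jog_arm(
  deltas=[
    [[0,0,-30,0,0,0,40],[0,0,-40,0,0,0,40],[0,0,-40,0,0,0,40],[0,0,0,0,0,0,40]],
  ],
)

```text
clock: 18.05
eef_pos: [0.6073, 0.2562, 0.1581]
tool_rot: [0.666, 0.746, -0.0, -0.001]
ft_force: [1.6, 0.6, -0.8]
grip_width: 0.0439
```

```bash
python3 -c "
from h import *
x,y=tray(-.001,-.021); go(x,y,.12,.182)"
```

```text
t18.05 at [0.6073 0.2562 0.1581] F [ 1.6  0.6 -0.8] w 0.0439 -> d [ -26.1 -151.8   38.2] rot [-0.05 -0.04 -3.99]
```

Call:
jog_arm(
  deltas=[
    [[-5,-37,5,0,0,-2,40],[-5,-37,5,0,0,-2,40],[-5,-37,5,0,0,0,40],[-5,-37,5,0,0,0,40],[0,0,0,0,0,0,40]],
  ],
)

```text
clock: 18.55
eef_pos: [0.4562, 0.21, 0.1296]
tool_rot: [0.639, 0.769, -0.005, -0.003]
ft_force: [1.0, -0.8, -2.0]
grip_width: 0.0441
```

Call:
jog_arm(
  deltas=[
    [[0,0,10,0,0,0,40],[0,0,10,0,0,0,40],[0,0,0,0,0,0,40]],
  ],
)

```text
clock: 18.85
eef_pos: [0.4539, 0.2091, 0.1075]
tool_rot: [0.639, 0.769, -0.006, -0.003]
ft_force: [-1.3, -0.0, -1.2]
grip_width: 0.0441
```

```bash
python3 -c "
from h import *
x,y=tray(-.001,-.021); go(x,y,.05,.182)
o=get_obs(); im=camera('wrist'); cv2.imwrite('pics/w5.png',cv2.resize(im[50:410,130:530,::-1],(666,600)))"
```

```text
t18.85 at [0.4539 0.2091 0.1075] F [-1.3 -0.  -1.2] w 0.0441 -> d [ 3.2  6.8 57.4] rot [-0.72  0.13  0.18]
```

View pics/w5.png

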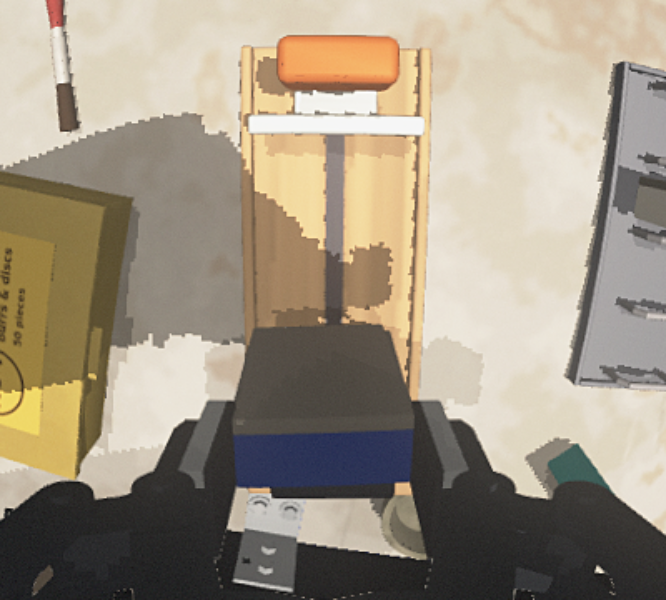

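Call:
jog_arm(
  deltas=[
    [[3,5,10,-0.7,0,0,40],[0,0,12,0,0,0,40],[0,0,10,0,0,0,40],[0,0,0,0,0,0,40]],
  ],
)

```text
clock: 19.3
eef_pos: [0.4612, 0.214, 0.0749]
tool_rot: [0.639, 0.769, 0.001, 0.002]
ft_force: [0.1, 0.9, -1.5]
grip_width: 0.0437
```

```bash
python3 -c "
from h import *
x,y=tray(-.001,-.021); go(x,y,.05,.182)"
```

```text
t19.30 at [0.4612 0.214  0.0749] F [ 0.1  0.9 -1.5] w 0.0437 -> d [-0.4 -2.1 24.9] rot [0.16 0.1  0.16]
```

Call:
jog_arm(
  deltas=[
    [[-1,-2,9,0,0,0,40],[0,-1,8,0,0,0,40],[0,0,5,0,0,0,40],[0,0,0,0,0,0,40]],
  ],
)

```text
clock: 19.7
eef_pos: [0.4585, 0.2121, 0.051]
tool_rot: [0.639, 0.769, 0.0, 0.001]
ft_force: [-0.4, -0.4, -1.6]
grip_width: 0.0438
```

```bash
python3 -c "
from h import *
x,y=tray(-.001,-.021); go(x,y,.05,.182)"
```

```text
t19.70 at [0.4585 0.2121 0.051 ] F [-0.4 -0.4 -1.6] w 0.0438 -> d [0.9 1.  1. ] rot [0.14 0.1  0.14]
```

Contact height for this grip is about 0.0485, so I'll lower slightly and release.

Call:
jog_arm(
  deltas=[
    [[1,1,2,0,0,0,40],[0,0,0,0,0,0,40],[0,0,0,0,0,0,70],[0,0,0,0,0,0,75],[0,0,0,0,0,0,80]],
  ],
)

```text
clock: 20.2
eef_pos: [0.4607, 0.214, 0.0503]
tool_rot: [0.639, 0.769, 0.002, 0.002]
ft_force: [-0.0, -0.6, -0.1]
grip_width: 0.0797
```

Call:
jog_arm(
  deltas=[
    [[0,0,-15,0,0,0,85],[0,0,-40,0,0,0,85],[0,0,-35,0,0,0,85],[0,0,0,0,0,0,85]],
  ],
)

```text
clock: 20.6
eef_pos: [0.4597, 0.2138, 0.1431]
tool_rot: [0.639, 0.769, 0.001, 0.002]
ft_force: [0.9, 0.6, 0.4]
grip_width: 0.0848
```

```bash
python3 -c "
from h import *
go(.609,.291,.13,.11)"
```

```text
t20.60 at [0.4597 0.2138 0.1431] F [0.9 0.6 0.4] w 0.0848 -> d [ 48.5 160.9  13.7] rot [0.23 0.07 4.27]
```

Call:
jog_arm(
  deltas=[
    [[12,40,0,0.2,0,2,85],[12,40,0,0,0,2,85],[12,40,0,0,0,0,85],[11,38,0,0,0,0,85],[0,0,0,0,0,0,85]],
  ],
)

```text
clock: 21.1
eef_pos: [0.6093, 0.2822, 0.1384]
tool_rot: [0.667, 0.745, -0.004, -0.001]
ft_force: [0.6, -0.2, -0.5]
grip_width: 0.0849
```

Call:
jog_arm(
  deltas=[
    [[0,0,10,0,0,0,85],[0,0,0,0,0,0,85]],
  ],
)

```text
clock: 21.3
eef_pos: [0.6082, 0.2816, 0.1252]
tool_rot: [0.667, 0.745, -0.005, -0.002]
ft_force: [-0.5, -0.4, -0.9]
grip_width: 0.0848
```

```bash
python3 m.py white .081; python3 -c "
from h import *
go(.6095,.291,.045,.11)"
```

```text
mask 0.94 [328.8, 233.1] 289 367 203 259 [119. 113. 104.]
 -y edge [0.5875 0.279  0.081 ] [0.6313 0.2841 0.081 ] centre est [0.6083 0.2915 0.081 ]
mask 0.61 [303.2, 386.0] 278 330 352 409 [55. 87. 83.]
 -y edge [0.588 0.157 0.081] [0.6253 0.1624 0.081 ] centre est [0.6055 0.1696 0.081 ]
t21.40 at [0.6088 0.282  0.1277] F [0.1 0.3 0.4] w 0.0851 -> d [ 9.2  2.3 82.6] rot [-0.4   0.22  0.11]
```

Call:
jog_arm(
  deltas=[
    [[7,0,15,-0.4,0.2,0,85],[0,0,22,0,0,0,85],[0,0,16,0,0,0,85],[0,0,0,0,0,0,85]],
  ],
)

```text
clock: 21.8
eef_pos: [0.6062, 0.2884, 0.0797]
tool_rot: [0.666, 0.746, 0.003, 0.002]
ft_force: [-1.1, -1.1, -1.1]
grip_width: 0.0851
```

```bash
python3 -c "
from h import *
go(.609,.291,.046,.11)"
```

```text
t21.80 at [0.6062 0.2884 0.0797] F [-1.1 -1.1 -1.1] w 0.0851 -> d [ 2.2  2.8 33.7] rot [ 0.4  -0.13  0.11]
```

Call:
jog_arm(
  deltas=[
    [[2,2,13,0.4,0,0,85],[0,0,11,0,0,0,85],[0,0,7,0,0,0,85],[0,0,3,0,0,0,85],[0,0,0,0,0,0,85]],
  ],
)

```text
clock: 22.3
eef_pos: [0.609, 0.2913, 0.0476]
tool_rot: [0.666, 0.746, 0.003, 0.0]
ft_force: [-0.3, 0.3, -0.7]
grip_width: 0.0854
```

```bash
python3 m.py white .081; python3 -c "
from h import *
go(.609,.291,.046,.11)"
```

```text
mask 0.6 [324.1, 298.8] 269 381 246 343 [96. 91. 83.]
 -y edge [0.5881 0.2785 0.081 ] [0.6311 0.2832 0.081 ] centre est [0.6085 0.2908 0.081 ]
mask 0.45 [54.0, 242.2] 0 114 199 268 [112. 103.  93.]
 -y edge [0.4375 0.2919 0.081 ] [0.4933 0.3002 0.081 ] centre est [0.4643 0.306  0.081 ]
t22.40 at [0.6093 0.2914 0.0483] F [-0.2  0.4  0.2] w 0.0852 -> d [-0.4 -0.4  2.3] rot [ 0.31 -0.25  0.11]
```

Call:
jog_arm(
  deltas=[
    [[0,0,0,0,0,0,40],[0,0,0,0,0,0,40],[0,0,0,0,0,0,40],[0,0,0,0,0,0,40],[0,0,0,0,0,0,40]],
  ],
)

```text
clock: 22.9
eef_pos: [0.6103, 0.2919, 0.0501]
tool_rot: [0.666, 0.746, 0.005, 0.001]
ft_force: [-0.5, 0.3, -0.8]
grip_width: 0.0438
```

Call:
jog_arm(
  deltas=[
    [[0,0,0,0,0,0,40],[0,0,0,0,0,0,40]],
  ],
)

```text
clock: 23.1
eef_pos: [0.6102, 0.2919, 0.05]
tool_rot: [0.666, 0.746, 0.005, 0.001]
ft_force: [-0.5, 0.0, 0.8]
grip_width: 0.0436
```

Call:
jog_arm(
  deltas=[
    [[0,0,-30,0,0,0,40],[0,0,-40,0,0,0,40],[0,0,-40,0,0,0,40],[0,0,-10,0,0,0,40],[0,0,0,0,0,0,40]],
  ],
)

```text
clock: 23.6
eef_pos: [0.607, 0.2899, 0.1692]
tool_rot: [0.667, 0.745, 0.0, -0.001]
ft_force: [-0.8, 0.3, -1.2]
grip_width: 0.0437
```

```bash
python3 -c "
from h import *
x,y=tray(-.001,.003); go(x,y,.12,.182)"
```

```text
t23.60 at [0.607  0.2899 0.1692] F [-0.8  0.3 -1.2] w 0.0437 -> d [ -36.  -157.    49.2] rot [-0.04 -0.12 -4.03]
```

Call:
jog_arm(
  deltas=[
    [[-7,-38,5,0,0,-2,40],[-7,-38,5,0,0,-2,40],[-7,-38,10,0,0,0,40],[-7,-38,10,0,0,0,40],[0,0,0,0,0,0,40]],
  ],
)

```text
clock: 24.1
eef_pos: [0.4494, 0.233, 0.1237]
tool_rot: [0.639, 0.769, -0.009, -0.005]
ft_force: [0.2, 1.3, -1.2]
grip_width: 0.0434
```

Call:
jog_arm(
  deltas=[
    [[0,0,15,0,0,0,40],[0,0,10,0,0,0,40],[0,0,0,0,0,0,40]],
  ],
)

```text
clock: 24.4
eef_pos: [0.4447, 0.231, 0.0938]
tool_rot: [0.639, 0.769, -0.012, -0.007]
ft_force: [-0.1, 0.2, -1.6]
grip_width: 0.0435
```

```bash
python3 -c "
from h import *
x,y=tray(-.001,.003); go(x,y,.052,.182)"
```

```text
t24.40 at [0.4447 0.231  0.0938] F [-0.1  0.2 -1.6] w 0.0435 -> d [ 4.  12.3 41.4] rot [-1.57  0.3   0.15]
```

Call:
jog_arm(
  deltas=[
    [[8,4,-20,-0.8,0.2,0,40],[2,6,-20,-0.7,0,0,40],[0,0,0,0,0,0,40]],
  ],
)

```text
clock: 24.7
eef_pos: [0.4542, 0.2431, 0.1322]
tool_rot: [0.639, 0.769, -0.003, -0.0]
ft_force: [1.2, 0.6, -0.7]
grip_width: 0.0437
```

```bash
python3 -c "
from h import *
x,y=tray(-.001,.005); go(x,y,.052,.182)
o=get_obs(); im=camera('wrist'); im2=camera('side')
cv2.imwrite('pics/w6.png',cv2.resize(np.hstack([im[50:410,130:530,::-1],im2[110:470,240:500,::-1]]),(800,436)))"
```

```text
t24.70 at [0.4542 0.2431 0.1322] F [ 1.2  0.6 -0.7] w 0.0437 -> d [-4.1 -0.1 80.2] rot [-0.25  0.19  0.1 ]
```

View pics/w6.png

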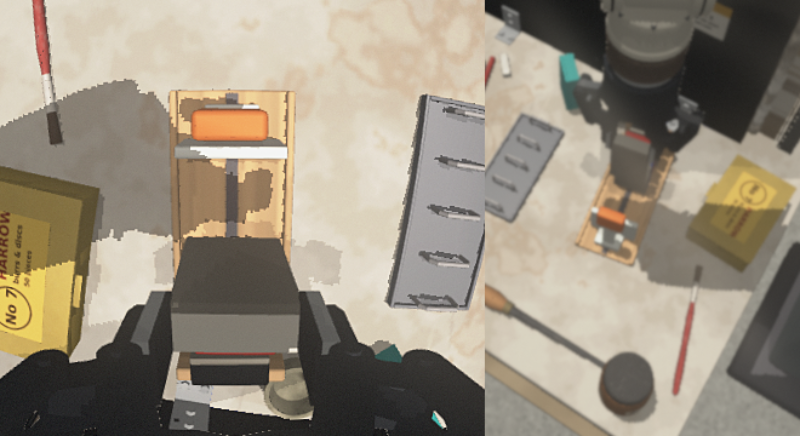

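Call:
jog_arm(
  deltas=[
    [[-3,-2,15,0,0,0,40],[0,-1,20,0,0,0,40],[0,0,12,0,0,0,40],[0,0,0,0,0,0,40]],
  ],
)

```text
clock: 25.2
eef_pos: [0.4477, 0.2365, 0.0777]
tool_rot: [0.64, 0.769, -0.008, -0.002]
ft_force: [0.1, -1.1, -1.3]
grip_width: 0.0436
```

```bash
python3 -c "
from h import *
x,y=tray(-.001,.005); go(x,y,.052,.182)"
```

```text
t25.20 at [0.4477 0.2365 0.0777] F [ 0.1 -1.1 -1.3] w 0.0436 -> d [ 1.1  7.6 25.6] rot [-0.83  0.37  0.05]
```

Call:
jog_arm(
  deltas=[
    [[1,7,8,-0.8,0.4,0,40],[0,0,8,0,0,0,40],[0,0,4,0,0,0,40],[0,0,0,0,0,0,40]],
  ],
)

```text
clock: 25.6
eef_pos: [0.4531, 0.2377, 0.0554]
tool_rot: [0.64, 0.769, -0.002, -0.001]
ft_force: [-0.4, -0.5, -0.5]
grip_width: 0.0435
```

```bash
python3 -c "
from h import *
x,y=tray(-.001,.005); go(x,y,.052,.182)"
```

```text
t25.60 at [0.4531 0.2377 0.0554] F [-0.4 -0.5 -0.5] w 0.0435 -> d [0.8 1.7 3.4] rot [-0.26  0.04  0.01]
```

Call:
jog_arm(
  deltas=[
    [[1,1,4,0,0,0,40],[0,0,1,0,0,0,40],[0,0,0,0,0,0,40]],
  ],
)

```text
clock: 25.9
eef_pos: [0.4543, 0.2393, 0.0508]
tool_rot: [0.64, 0.769, -0.001, -0.001]
ft_force: [-0.0, 0.4, -1.0]
grip_width: 0.0433
```

Call:
jog_arm(
  deltas=[
    [[0,0,0,0,0,0,70],[0,0,0,0,0,0,75],[0,0,0,0,0,0,80],[0,0,-15,0,0,0,85],[0,0,-40,0,0,0,85]],
  ],
)

```text
clock: 26.4
eef_pos: [0.4513, 0.2377, 0.1032]
tool_rot: [0.64, 0.769, -0.006, -0.003]
ft_force: [0.6, 0.2, -0.2]
grip_width: 0.085
```

Call:
jog_arm(
  deltas=[
    [[0,0,-40,0,0,0,85],[0,0,0,0,0,0,85]],
  ],
)

```text
clock: 26.6
eef_pos: [0.4546, 0.2394, 0.1496]
tool_rot: [0.64, 0.769, -0.002, -0.001]
ft_force: [0.6, 0.4, 0.9]
grip_width: 0.0853
```

```bash
python3 -c "
from h import *
o=get_obs(); im=camera('wrist')
h=cv2.cvtColor(im,cv2.COLOR_RGB2HSV); m=((h[...,0]<18)&(h[...,1]>180)&(h[...,2]>120)).astype(np.uint8)
n,l,s,c=cv2.connectedComponentsWithStats(m); 
for i in np.argsort(-s[1:,4])[:3]+1: print(s[i],c[i],watz(o,*c[i],.102),untray(watz(o,*c[i],.102)))
x,y=tray(-.002,.075); go(x,y,.15,.182)
cv2.imwrite('pics/w7.png',cv2.resize(im[50:410,130:530,::-1],(666,600)))"
```

```text
[335 134   7   1   7] [338. 134.] [0.44845086 0.31360445 0.102     ] [0.0065 0.0797]
[317 134   1   1   1] [317. 134.] [0.43669813 0.31140398 0.102     ] [-0.0055  0.0797]
[331 134   1   1   1] [331. 134.] [0.44453463 0.31285674 0.102     ] [0.0025 0.0797]
t26.65 at [0.4533 0.2387 0.1471] F [ 0.6  0.2 -0.7] w 0.0851 -> d [69.7  0.3 -3. ] rot [-0.41  0.09  0.03]
```

View pics/w7.png

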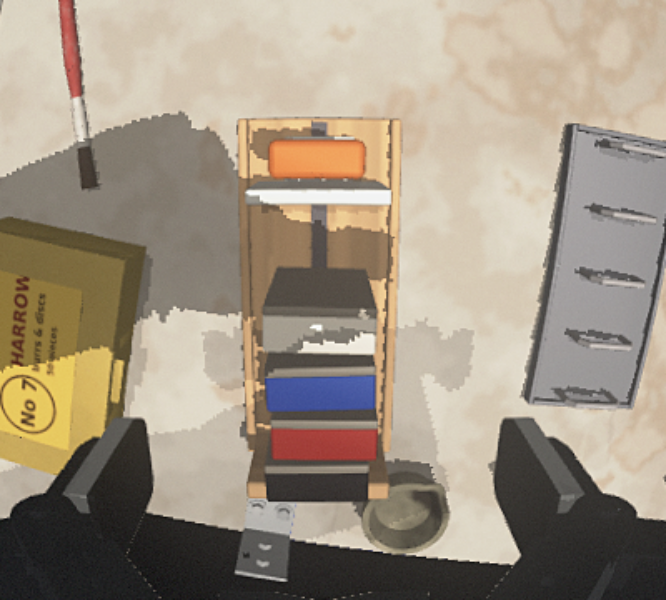

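The wrist view shows black, red, blue and white upright in order from the wall. The orange grip is at crop (317,158), pixel (320,145). The stop comes next.

```bash
python3 -c "
from h import *
o=get_obs(); p=watz(o,320.4,145.5,.1); print(p,untray(p))
x,y=tray(-.002,.077); go(x,y,.13,.182)"
```

```text
[0.43830883 0.30446032 0.1       ] [-0.0051  0.0726]
t26.65 at [0.4533 0.2387 0.1471] F [ 0.6  0.2 -0.7] w 0.0851 -> d [71.8  0.5 17. ] rot [-0.41  0.09  0.03]
```

Call:
jog_arm(
  deltas=[
    [[23,0,0,-0.4,0,0,85],[23,0,0,0,0,0,85],[23,0,10,0,0,0,85],[0,0,10,0,0,0,85],[0,0,0,0,0,0,85]],
  ],
)

```text
clock: 27.15
eef_pos: [0.4386, 0.3063, 0.1223]
tool_rot: [0.641, 0.768, -0.003, 0.0]
ft_force: [-0.3, -0.5, -0.5]
grip_width: 0.0849
```

```bash
python3 -c "
from h import *
x,y=tray(-.002,.075); go(x,y,.07,.182)
o=get_obs(); im=camera('wrist')
h=cv2.cvtColor(im,cv2.COLOR_RGB2HSV); m=((h[...,0]<14)&(h[...,1]>150)&(h[...,2]>150)).astype(np.uint8)
n,l,s,c=cv2.connectedComponentsWithStats(m); i=1+s[1:,4].argmax(); b=s[i]; print(b)
for v in (b[1],b[1]+b[3]): 
  for u in (b[0],b[0]+b[2]): print(untray(watz(o,u,v,.102)))"
```

```text
t27.15 at [0.4386 0.3063 0.1223] F [-0.3 -0.5 -0.5] w 0.0849 -> d [ 0.9  2.7 52.3] rot [-0.25  0.24 -0.09]
[581 338   5  16  47]
[0.1792 0.0201]
[0.1845 0.0195]
[0.1849 0.0055]
[0.1904 0.0047]
```

Call:
jog_arm(
  deltas=[
    [[-1,1,15,0,0,0,85],[0,0,20,0,0,0,85],[0,0,12,0,0,0,85],[0,0,0,0,0,0,85]],
  ],
)

```text
clock: 27.6
eef_pos: [0.4409, 0.3021, 0.0747]
tool_rot: [0.642, 0.767, -0.003, 0.001]
ft_force: [-0.5, -1.1, -0.4]
grip_width: 0.085
```

```bash
python3 -c "
from h import *
x,y=tray(-.003,.074); go(x,y,.07,.182)"
```

```text
t27.60 at [0.4409 0.3021 0.0747] F [-0.5 -1.1 -0.4] w 0.085 -> d [4.2 0.1 4.7] rot [-0.21  0.27 -0.33]
```

Call:
jog_arm(
  deltas=[
    [[4,0,4,0,0,0,28],[0,0,0,0,0,0,28],[0,0,0,0,0,0,28],[0,0,0,0,0,0,28],[0,0,0,0,0,0,28]],
  ],
)

```text
clock: 28.1
eef_pos: [0.4396, 0.3059, 0.0729]
tool_rot: [0.642, 0.766, -0.003, -0.0]
ft_force: [1.3, 0.9, -7.3]
grip_width: 0.0311
```

Call:
jog_arm(
  deltas=[
    [[0,0,0,0,0,0,28],[0,0,0,0,0,0,28],[0,0,0,0,0,0,28]],
  ],
)

```text
clock: 28.4
eef_pos: [0.4397, 0.3059, 0.0728]
tool_rot: [0.642, 0.766, -0.003, 0.0]
ft_force: [0.7, -0.6, -2.1]
grip_width: 0.0313
```

Call:
jog_arm(
  deltas=[
    [[-10,0,0,0,0,0,28],[-10,0,0,0,0,0,28],[-10,0,0,0,0,0,28],[0,0,0,0,0,0,28]],
  ],
)

```text
clock: 28.8
eef_pos: [0.4453, 0.2749, 0.0728]
tool_rot: [0.642, 0.767, -0.002, -0.001]
ft_force: [0.4, -0.7, -1.8]
grip_width: 0.031
```

```bash
python3 -c "
from h import *
o=get_obs();print(untray(o['eef_pos']));x,y=tray(-.004,.021); go(x,y,.0728,.182)"
```

```text
[-0.0036  0.0422]
t28.80 at [0.4453 0.2749 0.0728] F [ 0.4 -0.7 -1.8] w 0.031 -> d [-21.2  -0.3   0.1] rot [-0.24  0.11 -0.33]
```

Call:
jog_arm(
  deltas=[
    [[-5,0,0,0,0,0,28],[-5,0,0,0,0,0,28],[-4,0,0,0,0,0,28]],
  ],
)

```text
clock: 29.1
eef_pos: [0.4478, 0.2607, 0.0728]
tool_rot: [0.642, 0.767, -0.002, -0.002]
ft_force: [-0.3, 3.2, -3.6]
grip_width: 0.0312
```

Call:
jog_arm(
  deltas=[
    [[-4,0,0,0,0,0,28]],
  ],
)

```text
clock: 29.2
eef_pos: [0.4485, 0.2572, 0.0728]
tool_rot: [0.642, 0.767, -0.001, -0.002]
ft_force: [0.1, 5.4, -3.1]
grip_width: 0.0313
```

Call:
jog_arm(
  deltas=[
    [[-3,0,0,0,0,0,28]],
  ],
)

```text
clock: 29.3
eef_pos: [0.4489, 0.255, 0.0728]
tool_rot: [0.642, 0.767, -0.0, -0.003]
ft_force: [-0.7, 6.5, -2.9]
grip_width: 0.0312
```

```bash
python3 -c "
from h import *
o=get_obs();print(untray(o['eef_pos']));x,y=tray(-.004,.021); go(x,y,.0728,.182)
im=camera('wrist');im2=camera('side');cv2.imwrite('pics/w8.png',np.vstack([cv2.resize(im[150:480,130:530,::-1],(400,330)),cv2.resize(im2[180:280,300:420,::-1],(400,333))]))"
```

```text
[-0.0037  0.022 ]
t29.30 at [0.4489 0.255  0.0728] F [-0.7  6.5 -2.9] w 0.0312 -> d [-1.  -0.3  0. ] rot [-0.26 -0.26 -0.29]
```

View pics/w8.png

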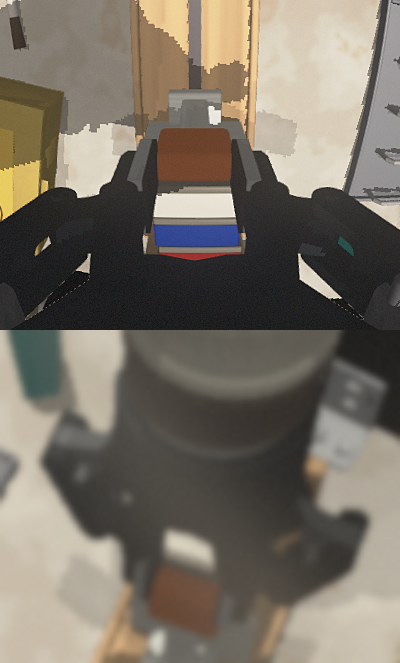

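Call:
jog_arm(
  deltas=[
    [[-3,0,0,0,0,0,28]],
  ],
)

```text
clock: 29.5
eef_pos: [0.4489, 0.255, 0.0729]
tool_rot: [0.641, 0.767, 0.002, -0.006]
ft_force: [-3.8, 13.6, -6.1]
grip_width: 0.0311
```

Call:
jog_arm(
  deltas=[
    [[-3,0,0,0,0,0,28]],
  ],
)

```text
clock: 29.6
eef_pos: [0.4489, 0.2553, 0.0729]
tool_rot: [0.64, 0.768, 0.004, -0.009]
ft_force: [-1.4, 11.3, -5.6]
grip_width: 0.0311
```

Call:
jog_arm(
  deltas=[
    [[-3,0,0,0,0,0,28]],
  ],
)

```text
clock: 29.7
eef_pos: [0.4488, 0.2555, 0.0729]
tool_rot: [0.64, 0.769, 0.006, -0.011]
ft_force: [-3.0, 11.1, -4.6]
grip_width: 0.0314
```

Call:
jog_arm(
  deltas=[
    [[0,0,0,0,0,0,28],[0,0,0,0,0,0,55],[0,0,0,0,0,0,75],[0,0,0,0,0,0,80],[0,0,-15,0,0,0,85]],
  ],
)

```text
clock: 30.2
eef_pos: [0.4487, 0.2521, 0.0873]
tool_rot: [0.64, 0.768, 0.003, -0.009]
ft_force: [-0.4, 0.1, 0.3]
grip_width: 0.0849
```

Call:
jog_arm(
  deltas=[
    [[0,0,-45,0,0,0,85],[0,0,-45,0,0,0,85],[30,0,-30,0,0,0,85],[30,0,0,0,0,0,85],[0,0,0,0,0,0,85]],
  ],
)

```text
clock: 30.7
eef_pos: [0.4411, 0.3079, 0.2165]
tool_rot: [0.642, 0.767, 0.005, -0.007]
ft_force: [-0.6, -0.3, 0.5]
grip_width: 0.0849
```

```bash
python3 -c "
from h import *
import pickle
o=get_obs();print(o['clock'],o['eef_pos']); pickle.dump(o,open('w9.pkl','wb'))
im=camera('wrist');im2=camera('side');cv2.imwrite('pics/w9.png',np.hstack([cv2.resize(im[100:400,250:450,::-1],(400,600),interpolation=cv2.INTER_CUBIC),cv2.resize(im2[180:330,310:410,::-1],(400,600),interpolation=cv2.INTER_CUBIC)]))"
```

```text
30.7 [0.44113742 0.30789468 0.2164656 ]
```

View pics/w9.png

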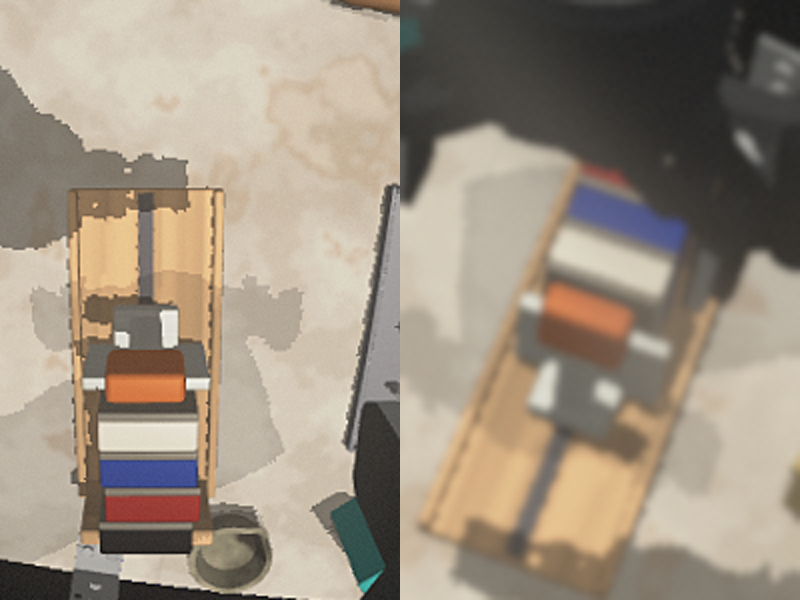

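```bash
python3 -c "
from h import *
import pickle
o=pickle.load(open('w9.pkl','rb'))
f=lambda u,v,z:untray(watz(o,u/2+250,v/2+100,z))
for n,u,v in [('white+y',148,413),('w/b',149,453),('b/r',151,489),('r/k',151,523),('k-y',148,553)]: print(n,f(u,v,.081))
print('stop front top edge',f(92,389,.056),f(198,389,.056)); print('tray end',f(70,190,.012),f(222,190,.012)); print('grip top front',f(145,402,.102))
print('wall top', f(90,545,.06),f(205,545,.06))
"
```

```text
white+y [-0.0026  0.0002]
w/b [-0.0023 -0.0205]
b/r [-0.0014 -0.0403]
r/k [-0.0015 -0.0601]
k-y [-0.003  -0.0786]
stop front top edge [-0.0297  0.001 ] [0.0215 0.0008]
tray end [-0.0419  0.0909] [0.0353 0.0905]
grip top front [-0.0038  0.0156]
wall top [-0.0338 -0.0891] [ 0.0271 -0.0893]
```

```bash
python3 -c "
from h import *
print(job_done())"
```

```text
the job is handed in; nothing more can be done
None
```

All four stones are in the storage tray, upright and in order from the fixed wall: black, red, blue, white. I pushed the stop up until the row resisted at about 11–14 N without moving further. Then I let go, backed the arm clear and handed the job in at about 31 s of the 102 s allowed. No verdict is reported.

- **Last check (wrist view):** the row spans tray y from about 0 to −79 mm in about 20 mm steps and sits within 3 mm of the centre line. The stop face reads about +1 mm, so its travel is about 0.059–0.060. By dead reckoning from where the stop started, it came to about 0.058.
- **Contact while placing black:** lowering the black stone pressed its foot on the tray floor with a brief reading of about 53 N at the wrist. That is under the 120 N wrist limit, and the contact was through the held stone. I don't think it counts towards the 40 N limit on the arm and gripper body, but I can't confirm that.
- **Camera disagreement:** the top and wrist cameras differed by 3–6 mm along y, so I used the wrist camera for the fine work. The turquoise look-alike was not touched.

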